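# Swap-in grip on a gym quick coupler

## Robot

A 6-joint arm with a two-finger parallel gripper is mounted at the origin on the work surface. World frame = base frame: x ahead of the robot, y to its left, z up, the work surface at z = 0. Lengths are in m, angles in degrees, forces in N, time in s.
With the tool pointing down it reaches from about 0.4 to 0.825 m from the base axis. Payload 7 kg.
Tool frame: the origin (TCP) lies midway between the tips of the shut fingers; the grasp point (between the pads) lies 19 mm behind it; x points along the fingers, z is the direction in which the jaws open and shut, and the axes are right-handed (so a half turn about x gives the same grasp; the last joint's range is limited). The gripper opens to 88 mm and grips with 3 to 60 N. Pads are 19 mm wide; open, the fingers measure 130 mm over their backs; the gripper's body (78 mm by 193 mm) begins 47 mm behind the grasp point.
Start: joints at [91.221, 20.546, 0.682, 0, -70.136, -16.507], TCP at [0.178, 0.651, 0.227] pointing down, gripper open.
Joint ranges: [-176.03, 176.03], [-82.01, 121.73], [-58.28, 71.71], [-173.87, 95.51], [-174.79, -0.11], [-173.66, 173.66]. Speed limits (degrees/s): [136.94, 136.94, 172.46, 180, 180, 180].

## Interface

Orientations are given as [roll, pitch, yaw] about the fixed x, y, z axes, in that order (R = Rz(yaw) Ry(pitch) Rx(roll)).
In Python, from plant import get_state, capture, close_job gives the robot as it stands.
- The arm moves only by the tool play_rows, never from a script. Its argument "series" is one flat list of numbers, 4 for each row, row after row: the shift along the tool's x, y, z in m, then the turn about the tool's x in rad. In form: [tx, ty, tz, spin, tx, ty, tz, spin, ...]. A call has exactly 5 rows; each row shifts and turns the commanded pose from where the row before left it, along the tool's axes as they then stand; what a row does not reach is not made up. A row lasts 1/12 s, in which the tool goes at most 41.7 mm and 7.16 degrees, less where a joint would pass 70% of its speed; a pose out of reach is approached as far as the arm can. A call is refused whole if a number of a shift passes 0.0417 or a number of a turn 0.125, either way. A call with a gripper value outside its range is refused whole. "jaw" is the opening in per cent of the stroke, from 0 (shut) to 100 (fully open), set as the call begins (left out, the last holds). The fingers move at their own pace and stop on an object; "squeeze" is the grip in N (left out, the last holds). Time passes only in rows, so rows that do not move let the fingers close, or fill a call up. It gives the time, the measured TCP pose, the force and the opening at its end, in the units of the state.
- get_state(): the state, without advancing time (a new reading comes with each control period).
- capture(name): name is "scene" or "top" or "wrist"; returns a dict with "img" (384x512x3 uint8, blue, green, red), "K" (3x3 intrinsics, pixels), "k1" (the pictures are not rectified: a ray, as slopes to the right and down, at radius r is drawn at 1 + k1 r^2 times it, then the intrinsics apply), "world_from_camera" (4x4, takes a point from camera to world coordinates). Camera axes: x right, y down, z forward; pixel columns grow to the right and rows downward; lengths in m; the calibration is good to about 2 mm. A picture is of the moment at which its call begins. There is no depth.
- close_job(): hands the job in, once; it reports no verdict.
The state is a dict: "time_s": time; "joints": joint angles; "qd": joint speeds; "joint_torque": joint torques, N m; "tcp_pos": TCP position; "eef_rot": TCP orientation; "contact_force": force on the tool from outside, world axes, zero at the start; "moment": the same for the moment, N m; "gripper_width": finger opening in m.
Only numpy, scipy, OpenCV 4.12 (cv2) and the standard library are available. Lean on these libraries where they do the work, as an engineer would, in place of code of your own. Each camera call takes 0.05 s, during which the arm holds its last target.

## Task

Pull the coupler's sleeve back by its crossbar until it clicks and stays back, then take the straight cylindrical grip out of the grey storage block and push its stud fully home in the slanted coupler. Last, knock the sleeve off its click so that it springs all the way forward and locks the grip, and let go of everything. Leave the ball grip and the T-bar grip in the block, and the bottle standing where it is.

Things in the scene. Friction and masses are not known exactly. Their poses are not given: they have to be found in the camera images.
- mouth (a point): centre of the mouth face of the coupler, a steel socket (48 mm outside, bore 24 mm wide, 50 mm deep) on a slanted post bolted to the bench; 175 mm above the bench. Its z axis points out of the bore along the coupler's axis, 30 degrees from vertical; its y axis runs along the sleeve's crossbar. The post's 52 mm column stands beneath, 42 mm (level) from the mouth on its +x side
- sleeve (a joint): m along the coupler's axis: 0 = forward (front edge level with the mouth; two jaws in the bore shut, no stud can pass), 0.020 = fully back (20 mm away from the mouth; jaws open). A spring pushes it forward with 5 to 7 N below 0.015; beyond, it clicks over centre and stays back by itself (up to 6 N). Brought forward past 0.015 and let go, it springs to 0, unless a stud is only part way in
- bar_left (a point): point on the sleeve's crossbar, 70 mm from the coupler's axis on the mouth's +y side; moves with the sleeve, an aluminium ring 62 mm wide, 34 mm long. The crossbar is a round steel bar 12 mm thick, square to the axis, free from 31 to 86 mm either side of it, an 18 mm end stop beyond; its centre is 14 mm behind the sleeve's front edge. Either arm may be used
- bar_right (a point): the same on the other arm of the crossbar (mouth -y side)
- straight_grip: the grip to fit: black rubber cylinder 40 mm wide, 50 mm tall, on a 40 mm wide, 6 mm thick steel shoulder. Origin: centre of the shoulder's underside, z along its axis, rubber from z = 6 to 56 mm. Below it a steel stud 22 mm wide, 42 mm long, tip tapered, with a locking groove. About 0.4 kg. In any of the rack's holes. Fully home, its origin is at the mouth
- ball_grip: bystander in the rack: the same stud and shoulder (same origin) with a 60 mm black rubber ball
- tee_grip: bystander in the rack: the same stud and shoulder (same origin) with a rubber crossbar 90 mm long and 28 mm thick, along its x axis, bar centre 40 mm above the origin
- rack: the storage rack: grey plastic block 90 x 290 x 50 mm on the bench, fixed; origin at the centre of its underside, three through holes 25 mm wide, 95 mm apart along its y axis, in which the grips stand with their shoulders on its top (50 mm above the bench)
- chalk_bottle: bystander: closed white plastic bottle, 60 mm wide, 160 mm tall, origin at the centre of its underside
Mind the look-alikes: they are no part of the job. Leave any orange or red look-alike of the part that bears mouth alone.

How it is judged (in metres and radians):
On the way, in this order (a step that is already met when the one before it is completed fails the run):
1. the sleeve is pulled fully back and stays there with the robot off it, the straight grip not yet in the coupler (value of joint sleeve above 0.017 m and contact force between anything else and sleeve below 0.5 N and distance between straight_grip and mouth above 0.06 m), for 0.2 s.
2. the straight grip is fully home in the coupler with the sleeve still back (value of joint sleeve above 0.015 m and distance between straight_grip and mouth below 0.004 m and angle between the z axis of straight_grip and the z axis of mouth, either way round below 0.08 rad), for 0.2 s.
At the end, for the whole second after the job is handed in: The straight grip sits in the coupler with its shoulder within 4 mm of the mouth and in line with it to 0.08 rad, at rest; the sleeve is forward to within 3 mm; the other two grips are within 20 mm and the bottle within 30 mm of where they started, the bottle upright (value of joint sleeve below 0.003 m and distance between straight_grip and mouth below 0.004 m and angle between the z axis of straight_grip and the z axis of mouth, either way round below 0.08 rad and linear speed of straight_grip below 0.02 m/s and distance of each of ball_grip, tee_grip from where it was at the start of the episode below 0.02 m and distance of chalk_bottle from where it was at the start of the episode below 0.03 m and angle between chalk_bottle's own z axis and vertical below 0.2 rad); the robot touches nothing.
It fails at once if the ball grip or the T-bar grip is displaced by more than 20 mm (distance of any of ball_grip, tee_grip from where it was at the start of the episode above 0.02 m).
It fails at once if the bottle is pushed more than 30 mm or tipped (distance of chalk_bottle from where it was at the start of the episode above 0.03 m or angle between chalk_bottle's own z axis and vertical above 0.3 rad).
It also fails if it takes over 64 s, if anything falls off the work surface, if the arm or the gripper's body presses on something with over 40 N, if the wrist force passes 120 N, or if a joint passes its speed limit or range.

## Working session

There is one attempt and no reset: what is moved stays moved. The work goes in short steps, Python scripts to look and compute and a tool call to move; the robot and the scene stay as the last step left them, time stands still between calls to the robot, and variables do not carry over. Pictures are saved under pics/ and viewed, and the job is handed in when it is done.

Besides the shell and the picture viewer there is one more tool, called after ">>>" by a JSON object that holds its "op" and its "data". play_rows: Moves the arm, as the interface text tells. Its arguments: {"type":"object","properties":{"series":{"type":"array","items":{"type":"number"}},"jaw":{"type":"number"},"squeeze":{"type":"number"}},"required":["series"]}

```bash
ls; mkdir -p pics; python3 - <<'E'
from plant import get_state,capture
import cv2
print(get_state())
for n in ["scene","top","wrist"]:
    c=capture(n); cv2.imwrite(f"pics/{n}0.png",c["img"]); print(n,c["K"],c["k1"],c["world_from_camera"])
E
```

```text
pics
{'time_s': 0.0, 'joints': array([ 9.12203157e+01,  2.05908663e+01,  6.35529950e-01, -2.04366185e-02,
       -7.01375052e+01, -1.65066667e+01]), 'qd': array([-0.02493897,  0.02736113,  0.05423119, -0.03227905,  0.01646467,
       -0.02028972]), 'joint_torque': array([ 1.02587685e-03, -5.82712555e+01,  2.93052328e+01,  6.99737236e+00,
        6.85914667e-03, -1.48736490e-04]), 'tcp_pos': array([0.17785682, 0.65064259, 0.22564147]), 'eef_rot': array([   4.81684506,   89.90519089, -100.47646507]), 'contact_force': array([ 0.04672082, -0.32509352, -0.04253981]), 'moment': array([-0.00410075, -0.07632077, -0.00275222]), 'gripper_width': 0.08762898685924012}
scene [[362.61682397   0.         253.7879366 ]
 [  0.         362.61682397 188.18189279]
 [  0.           0.           1.        ]] 0.009296103710085244 [[ 0.32927435  0.64677463 -0.68793966  1.30168183]
 [ 0.94417004 -0.21702911  0.24787356 -0.14698235]
 [ 0.01101539 -0.73115043 -0.68212735  0.8462084 ]
 [ 0.          0.          0.          1.        ]]
top [[439.75384205   0.         247.85509133]
 [  0.         439.75384205 194.00971178]
 [  0.           0.           1.        ]] -0.1432823434778279 [[ 3.35869748e-02 -9.77008603e-01  2.10537657e-01  2.63937631e-01]
 [-9.99435790e-01 -3.28611457e-02  6.94603840e-03  9.41781668e-02]
 [ 1.32169357e-04 -2.10652166e-01 -9.77561071e-01  1.67214123e+00]
 [ 0.00000000e+00  0.00000000e+00  0.00000000e+00  1.00000000e+00]]
wrist [[294.97483981   0.         255.31788645]
 [  0.         294.97483981 195.66187045]
 [  0.           0.           1.        ]] -0.07015140438487429 [[-2.64398801e-01 -9.31387513e-01 -2.50221052e-01  2.44538946e-01]
 [-9.64413427e-01  2.55310198e-01  6.87273246e-02  6.31921165e-01]
 [-1.27785645e-04  2.59487964e-01 -9.65746333e-01  3.84505238e-01]
 [ 0.00000000e+00  0.00000000e+00  0.00000000e+00  1.00000000e+00]]
```

View pics/scene0.png

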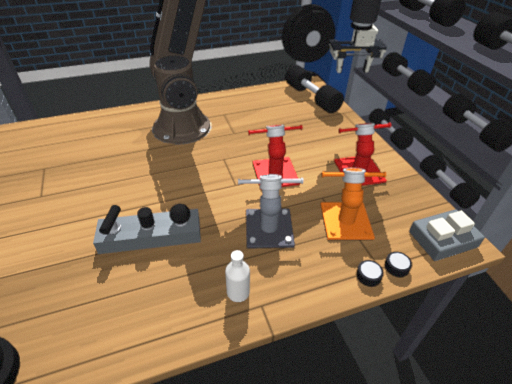

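View pics/top0.png

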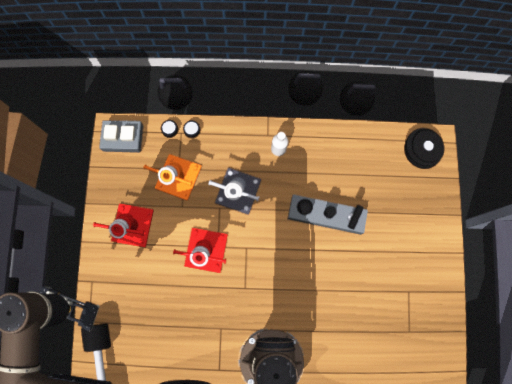

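View pics/wrist0.png

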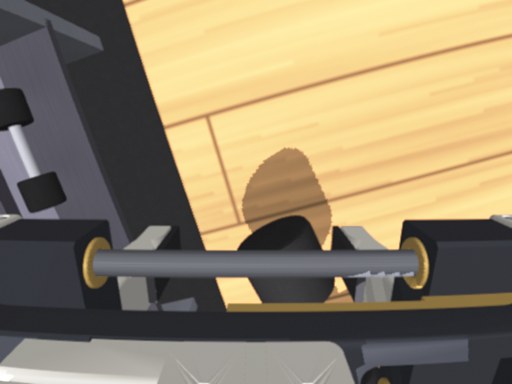

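```bash
cat > h.py <<'E'
import numpy as np,cv2,pickle
from plant import get_state,capture
def snap(n,tag):
    c=capture(n); c["img"]=np.array(c["img"]); pickle.dump(c,open(f"pics/{tag}.pkl","wb")); cv2.imwrite(f"pics/{tag}.png",c["img"]); return c
def load(tag): return pickle.load(open(f"pics/{tag}.pkl","rb"))
def ray(c,u,v):
    K=np.array(c["K"]);d=np.array([(u-K[0,2])/K[0,0],(v-K[1,2])/K[1,1]])
    p=d.copy()
    for _ in range(30): p=d/(1+c["k1"]*(p@p))
    T=np.array(c["world_from_camera"]); w=T[:3,:3]@np.array([p[0],p[1],1.]); return T[:3,3],w/np.linalg.norm(w)
def onz(c,u,v,z):
    o,w=ray(c,u,v); return o+w*(z-o[2])/w[2]
def tri(*obs):
    A=np.zeros((3,3));b=np.zeros(3);R=[]
    for c,u,v in obs:
        o,w=ray(c,u,v);P=np.eye(3)-np.outer(w,w);A+=P;b+=P@o;R.append((o,P))
    x=np.linalg.solve(A,b); return x,[round(float(np.linalg.norm(P@(x-o)))*1000,1) for o,P in R]
def proj(c,X):
    T=np.array(c["world_from_camera"]);p=T[:3,:3].T@(np.asarray(X,float)-T[:3,3]);s=p[:2]/p[2]
    s=s*(1+c["k1"]*(s@s));K=np.array(c["K"]);return np.array([K[0,0]*s[0]+K[0,2],K[1,1]*s[1]+K[1,2]])
def crop(c,u0,v0,u1,v1,f,name):
    im=cv2.resize(c["img"][v0:v1,u0:u1],None,fx=f,fy=f,interpolation=cv2.INTER_CUBIC)
    for i in range(u0,u1):
        if i%10==0:
            cv2.line(im,((i-u0)*f,0),((i-u0)*f,6),(0,255,0),1); cv2.putText(im,str(i),((i-u0)*f,16),0,.35,(0,255,0),1)
    for i in range(v0,v1):
        if i%10==0:
            cv2.line(im,(0,(i-v0)*f),(6,(i-v0)*f),(0,255,0),1); cv2.putText(im,str(i),(8,(i-v0)*f+4),0,.35,(0,255,0),1)
    cv2.imwrite(f"pics/{name}.png",im)
E
python3 - <<'E'
from h import *
s=snap("scene","s1");t=snap("top","t1")
crop(s,225,160,325,260,6,"s1c")
crop(t,190,150,290,230,8,"t1c")
crop(t,280,180,380,240,8,"t1r")
crop(s,90,190,210,260,6,"s1r")
E
```

```text
(no output)
```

View pics/s1c.png

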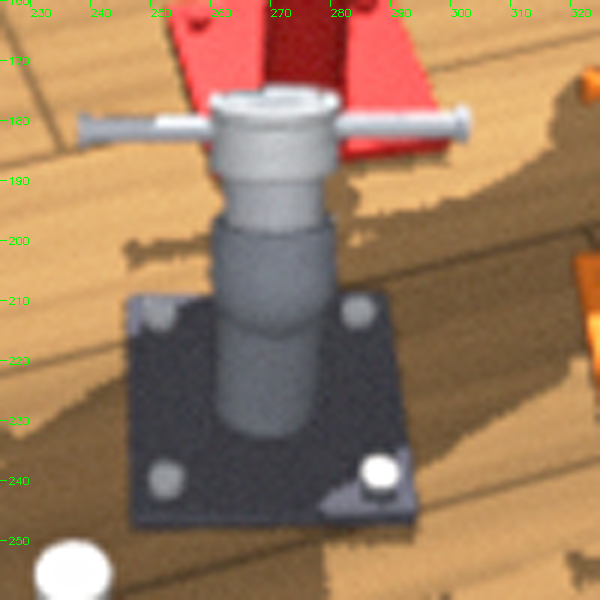

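View pics/t1c.png

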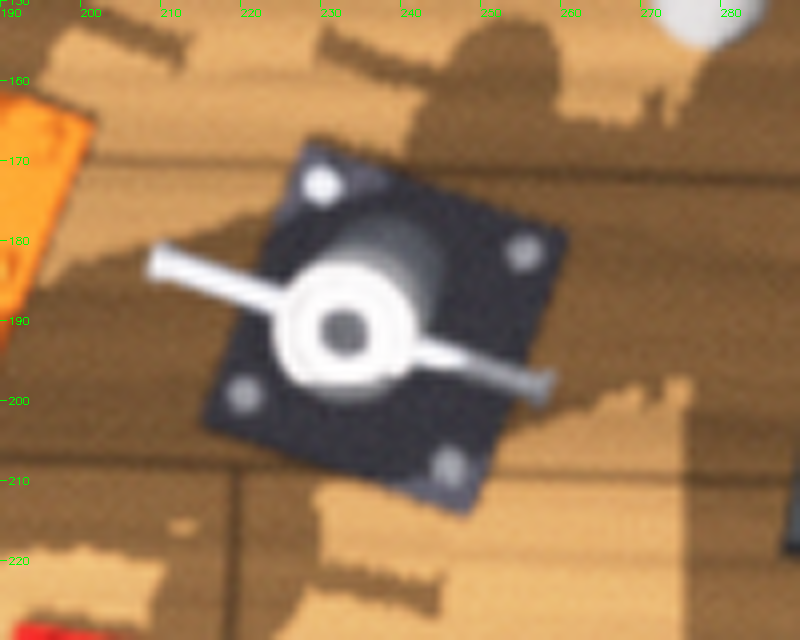

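View pics/t1r.png

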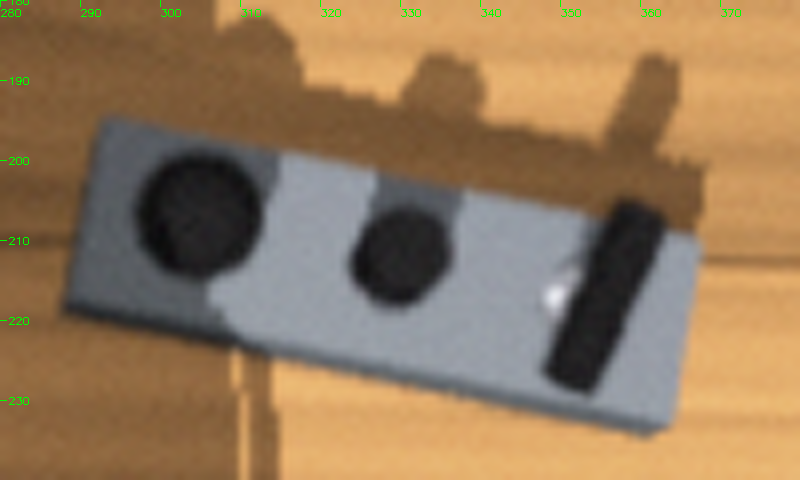

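View pics/s1r.png

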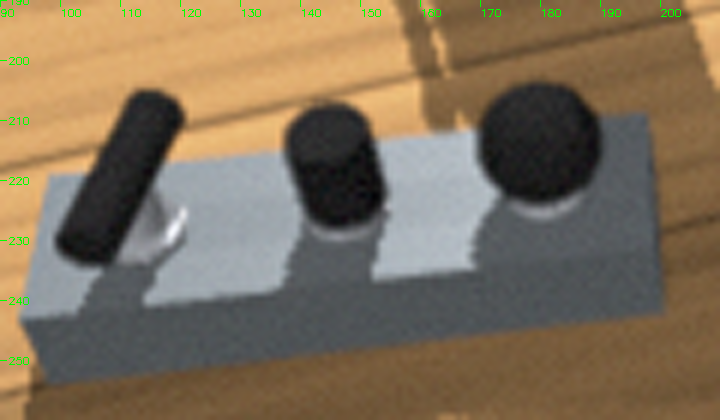

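```bash
python3 - <<'E'
from h import *
s=load("s1");t=load("t1")
np.set_printoptions(precision=4,suppress=True)
for n,a,b in [("mouth",(271,177),(231.7,191.5)),("endSleft",(238.7,181.5),(257.3,198.3)),("endSright",(301.3,180.3),(208,182.5)),
 ("strtop",(144.5,212.3),(329,211.8)),("rackNear_l",(92.5,243),(361,234)),("rackNear_r",(200,241),(283+4,218.5)),("rackfar_r",(197,209),(293,195.5)),("ball",(180.5,214),(304,207)),("bottle",(237,255),(281,137))]:
    print(n,tri((s,*a),(t,*b)))
E
```

```text
mouth (array([0.5937, 0.1605, 0.172 ]), [1.2, 1.2])
endSleft (array([0.5743, 0.0706, 0.164 ]), [0.8, 0.8])
endSright (array([0.6246, 0.2438, 0.1624]), [3.6, 3.6])
strtop (array([ 0.546 , -0.1956,  0.1   ]), [3.1, 3.1])
rackNear_l (array([ 0.4866, -0.3595, -0.0395]), [13.6, 13.6])
rackNear_r (array([ 0.546 , -0.0561, -0.0835]), [1.2, 1.2])
rackfar_r (array([ 0.5983, -0.0587,  0.1192]), [0.6, 0.6])
ball (array([ 0.5647, -0.1034,  0.0801]), [0.2, 0.2])
bottle (array([ 0.8073, -0.0083,  0.1545]), [0.3, 0.3])
```

```bash
cat >> h.py <<'E'
from scipy.spatial.transform import Rotation as Ro
np.set_printoptions(precision=4,suppress=True)
def tool(st=None):
    st=st or get_state(); return np.array(st["tcp_pos"]),Ro.from_euler("xyz",st["eef_rot"],degrees=True).as_matrix()
def plan(target,zdir=None,st=None):
    """shift in tool axes to target TCP, and spin (rad) to get jaw axis along zdir"""
    p,R=tool(st); d=R.T@(np.array(target)-p); out=[d]
    if zdir is not None:
        z=np.array([*zdir[:2],0.]);z/=np.linalg.norm(z); l=R.T@z
        a=np.arctan2(-l[1],l[2]); a=(a+np.pi/2)%np.pi-np.pi/2; out.append(a)
    return out
E
python3 - <<'E'
from h import *
p,R=tool(); print(p,R)
T=np.array(load("t1")["world_from_camera"])
c=capture("wrist");T=np.array(c["world_from_camera"]);print(R.T@(T[:3,3]-p)); print(R.T@T[:3,:3])
print(plan([0.5,0.15,0.4],[0.28,0.96]))
E
```

```text
[0.1779 0.6509 0.2261] [[-0.0001  0.9646 -0.2637]
 [-0.0007 -0.2637 -0.9646]
 [-1.      0.0001  0.0007]]
[-0.1588  0.0693  0.0008]
[[ 0.0016 -0.2596  0.9657]
 [-0.0007 -0.9657 -0.2596]
 [ 1.     -0.0003 -0.0017]]
[array([-0.1735,  0.4428,  0.3984]), np.float64(0.016989408794395366)]
```

```bash
python3 - <<'E'
from h import *
print(plan([0.507,0.184,0.36],[0.28,0.96]))
E
```

```text
[array([-0.1336,  0.4406,  0.3638]), np.float64(0.016989408794395366)]
```

>>> {"op": "play_rows", "data": {"series": [-0.035, 0.01, 0.01, 0, -0.03, 0.015, 0.02, 0, -0.03, 0.02, 0.02, 0, -0.02, 0.025, 0.025, 0, -0.02, 0.025, 0.025, 0], "jaw": 100}}

```text
time_s: 0.72
tcp_pos: [0.2436, 0.5286, 0.363]
eef_rot: [-176.5, 89.9, 78.2]
contact_force: [0.7, 0.6, -0.2]
gripper_width: 0.088
```

>>> {"op": "play_rows", "data": {"series": [0, 0.032, 0.025, 0, 0, 0.032, 0.025, 0, 0, 0.032, 0.025, 0, 0, 0.032, 0.025, 0, 0, 0.032, 0.025, 0]}}

```text
time_s: 1.13
tcp_pos: [0.3652, 0.365, 0.362]
eef_rot: [175.6, 89.9, 70.4]
contact_force: [1.2, 0.4, 0.2]
gripper_width: 0.0876
```

>>> {"op": "play_rows", "data": {"series": [0, 0.032, 0.025, 0, 0, 0.032, 0.025, 0, 0, 0.032, 0.025, 0, 0, 0.032, 0.025, 0, 0, 0.032, 0.025, 0.017]}}

```text
time_s: 1.55
tcp_pos: [0.4867, 0.2022, 0.362]
eef_rot: [154.0, 89.9, 47.7]
contact_force: [0.4, 0.5, 0.3]
gripper_width: 0.0875
```

>>> {"op": "play_rows", "data": {"series": [0, 0.02, 0.015, 0, 0, 0, 0, 0, 0, 0, 0, 0, 0, 0, 0, 0, 0, 0, 0, 0]}}

```text
time_s: 1.97
tcp_pos: [0.5006, 0.1847, 0.3616]
eef_rot: [-177.0, 90.0, 76.8]
contact_force: [0.0, -0.4, -0.3]
gripper_width: 0.0875
```

```bash
python3 - <<'E'
from h import *
st=get_state();print(st["tcp_pos"],st["joints"],st["time_s"])
c=snap("wrist","w1")
E
```

```text
[0.5006 0.1847 0.3616] [ 41.3118   3.6323  -3.7387  -0.01   -82.615   32.4803] 1.9667
```

View pics/w1.png

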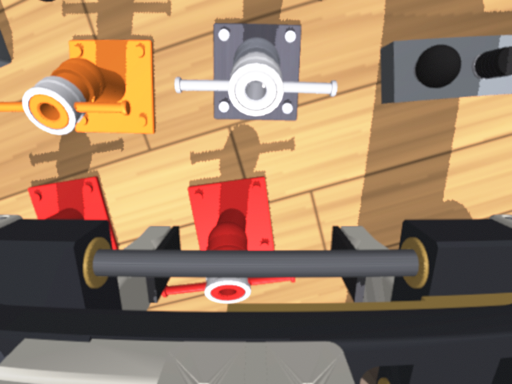

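```bash
python3 - <<'E'
from h import *
c=load("w1"); crop(c,165,15,355,125,4,"w1c")
E
```

```text
(no output)
```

View pics/w1c.png

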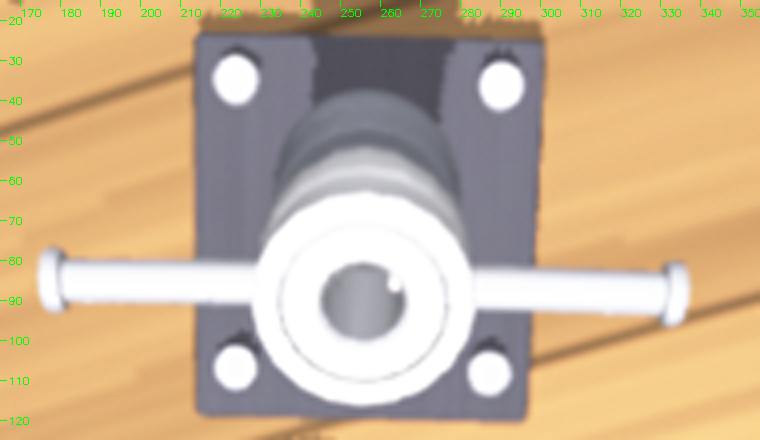

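>>> {"op": "play_rows", "data": {"series": [0, 0.01, 0.04, 0, 0, 0.01, 0.04, 0, 0, 0, 0.035, 0, 0, 0, 0, 0, 0, 0, 0, 0]}}

```text
time_s: 2.43
tcp_pos: [0.4874, 0.0675, 0.3623]
eef_rot: [135.1, 89.9, 28.8]
contact_force: [0.1, 0.4, -0.6]
gripper_width: 0.0879
```

```bash
python3 - <<'E'
from h import *
c=snap("wrist","w2"); print(tool()[0])
E
```

```text
[0.4877 0.0684 0.3621]
```

View pics/w2.png

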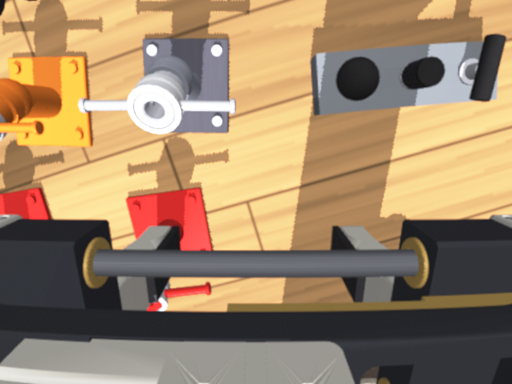

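```bash
python3 - <<'E'
from h import *
c=load("w2"); crop(c,65,30,255,145,4,"w2c"); crop(c,305,25,512,125,3,"w2r")
E
```

```text
(no output)
```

View pics/w2c.png

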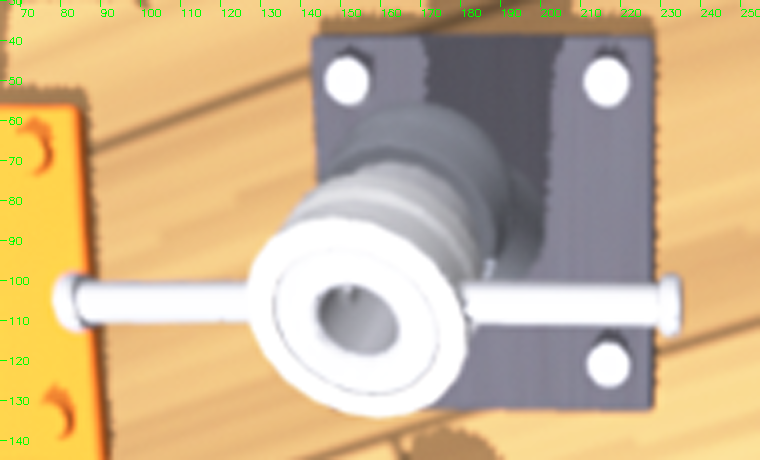

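View pics/w2r.png

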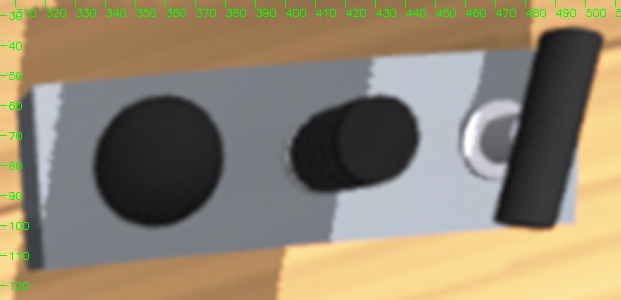

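```bash
python3 - <<'E'
from h import *
s=load("s1");t=load("t1");w1=load("w1");w2=load("w2")
print("mouth",tri((w1,255.6,90.4),(w2,154.3,109.9)),tri((w1,255.6,90.4),(w2,154.3,109.9),(s,271,177),(t,231.7,191.5)))
L=tri((w1,178,85),(w2,82.5,105.2)); Rr=tri((w1,334.2,88.2),(w2,232.5,106.2)); print(L,Rr)
print(tri((w1,178,85),(w2,82.5,105.2),(s,301.3,180.3),(t,208,182.5)),tri((w1,334.2,88.2),(w2,232.5,106.2),(s,238.7,181.5),(t,257.3,198.3)))
d=L[0]-Rr[0];print("len",np.linalg.norm(d),d/np.linalg.norm(d),"mid",(L[0]+Rr[0])/2)
print("str",tri((w2,431,71.7),(t,329,211.8)),tri((w2,431,71.7),(s,144.5,212.3)),onz(w2,431,71.7,.106))
print("ball",tri((w2,358,78.5),(s,180.5,214),(t,304,207)))
E
```

```text
mouth (array([0.5947, 0.1568, 0.1741]), [0.1, 0.1]) (array([0.5945, 0.1587, 0.1726]), [1.9, 1.4, 0.4, 2.9])
(array([0.6264, 0.2397, 0.1683]), [0.3, 0.3]) (array([0.5729, 0.0699, 0.1688]), [0.0, 0.0])
(array([0.6263, 0.2424, 0.1636]), [1.7, 1.4, 3.2, 4.7]) (array([0.5737, 0.07  , 0.1643]), [1.4, 0.5, 0.6, 1.5])
len 0.17801256509552676 [ 0.3003  0.9538 -0.0029] mid [0.5997 0.1548 0.1685]
str (array([ 0.5454, -0.1905,  0.1167]), [2.5, 2.5]) (array([ 0.5477, -0.1991,  0.1031]), [0.8, 0.8]) [ 0.5474 -0.1982  0.106 ]
ball (array([ 0.5652, -0.1044,  0.0816]), [2.3, 1.0, 1.5])
```

>>> {"op": "play_rows", "data": {"series": [0, 0, 0, -0.12, 0, 0, 0, -0.12, 0, 0, 0, -0.12, 0, 0, 0, -0.12, 0, 0, 0, -0.12], "jaw": 50, "squeeze": 40}}

```text
time_s: 2.9
tcp_pos: [0.4881, 0.0697, 0.3613]
eef_rot: [-100.4, 90.0, -171.9]
contact_force: [-0.0, -0.5, -0.6]
gripper_width: 0.0595
```

>>> {"op": "play_rows", "data": {"series": [0, 0, 0, -0.12, 0, 0, 0, -0.12, 0, 0, 0, -0.12, 0, 0, 0, -0.12, 0, 0, 0, -0.12]}}

```text
time_s: 3.32
tcp_pos: [0.4882, 0.0698, 0.3613]
eef_rot: [-140.2, 90.0, -177.3]
contact_force: [1.2, -0.8, 0.2]
gripper_width: 0.0443
```

>>> {"op": "play_rows", "data": {"series": [0, 0, 0, -0.12, 0, 0, 0, -0.12, 0, 0, 0, -0.12, 0, 0, 0, 0, 0, 0, 0, 0]}}

```text
time_s: 3.73
tcp_pos: [0.4881, 0.0693, 0.3614]
eef_rot: [-149.0, 90.0, -165.9]
contact_force: [1.7, -0.5, -0.3]
gripper_width: 0.0438
```

```bash
python3 - <<'E'
from h import *
st=get_state();print(st["joints"],tool()); print(plan([.580,.089,.24],[.954,-.3]))
E
```

```text
[ 30.9701  -0.5028  -8.0562  -0.0048 -82.4623 132.0358] (array([0.4881, 0.0693, 0.3614]), array([[-0.0003,  0.2923,  0.9563],
       [-0.0001,  0.9563, -0.2923],
       [-1.    , -0.0001, -0.0002]]))
[array([0.1214, 0.0457, 0.0821]), np.float64(0.008059933191400415)]
```

>>> {"op": "play_rows", "data": {"series": [0, 0.015, 0.027, 0.008, 0, 0.015, 0.027, 0, 0.02, 0.015, 0.027, 0, 0.03, 0.001, 0.001, 0, 0, 0, 0, 0]}}

```text
time_s: 4.15
tcp_pos: [0.5785, 0.0885, 0.3044]
eef_rot: [-148.7, 89.4, -166.3]
contact_force: [-1.9, 0.2, -2.2]
gripper_width: 0.0437
```

```bash
python3 - <<'E'
from h import *
c=snap("wrist","w3"); print(tool()[0],plan([.580,.089,.144],[.954,-.3])); print(proj(c,[.580,.089,.163]),proj(c,[.5947,.1575,.1745]))
E
```

```text
[0.5788 0.088  0.3079] [array([0.1639, 0.0021, 0.0018]), np.float64(-0.0010192906070123353)]
[258.1675 183.6483] [251.2397 114.6162]
```

View pics/w3.png

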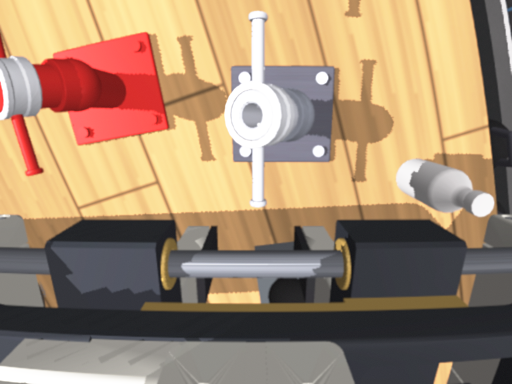

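>>> {"op": "play_rows", "data": {"series": [0.03, 0.002, 0.001, 0, 0.03, 0, 0, 0, 0.03, 0, 0, 0, 0.02, 0, 0, 0, 0.01, 0, 0, 0]}}

```text
time_s: 4.62
tcp_pos: [0.5806, 0.0895, 0.191]
eef_rot: [-137.1, 89.9, -154.6]
contact_force: [0.1, -1.0, 0.1]
gripper_width: 0.0438
```

```bash
python3 - <<'E'
from h import *
c=snap("wrist","w4"); print(tool()[0],plan([.580,.089,.144],[.954,-.3])); print(proj(c,[.580,.089,.163]),proj(c,[.5947,.1575,.1745]))
E
```

```text
[0.5804 0.0894 0.1901] [array([ 0.0461, -0.0004, -0.0002]), np.float64(0.0007837620992503513)]
[255.4907 223.9002] [244.1796 116.9902]
```

View pics/w4.png

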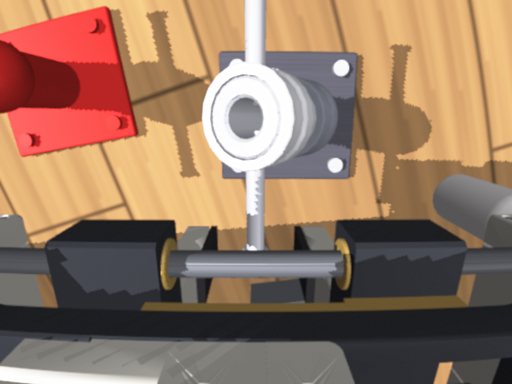

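>>> {"op": "play_rows", "data": {"series": [0.02, 0, 0, 0, 0.02, 0, 0, 0, 0.006, 0, 0, 0, 0, 0, 0, 0, 0, 0, 0, 0]}}

```text
time_s: 5.08
tcp_pos: [0.5824, 0.0898, 0.1475]
eef_rot: [24.9, 89.9, 7.6]
contact_force: [-0.8, -0.2, -0.2]
gripper_width: 0.0438
```

>>> {"op": "play_rows", "data": {"series": [0, 0, 0, 0, 0, 0, 0, 0, 0, 0, 0, 0, 0, 0, 0, 0, 0, 0, 0, 0], "jaw": 0}}

```text
time_s: 5.5
tcp_pos: [0.5817, 0.0894, 0.146]
eef_rot: [40.6, 90.0, 23.3]
contact_force: [-0.2, 0.2, 0.7]
gripper_width: 0.0157
```

>>> {"op": "play_rows", "data": {"series": [0, 0, 0, 0, 0, 0, 0, 0, 0, 0, 0, 0, 0, 0, 0, 0, 0, 0, 0, 0]}}

```text
time_s: 5.92
tcp_pos: [0.5809, 0.0896, 0.1453]
eef_rot: [-168.4, 89.9, 174.3]
contact_force: [-4.6, 3.8, 1.8]
gripper_width: 0.0107
```

>>> {"op": "play_rows", "data": {"series": [0.0036, 0, 0.0021, 0, 0.0036, 0, 0.0021, 0, 0.0036, 0, 0.0021, 0, 0.0036, 0, 0.0021, 0, 0.0032, 0, 0.0019, 0]}}

```text
time_s: 6.33
tcp_pos: [0.5904, 0.0864, 0.128]
eef_rot: [-157.0, 89.9, -174.3]
contact_force: [-28.8, 14.1, 41.1]
gripper_width: 0.0107
```

>>> {"op": "play_rows", "data": {"series": [0, 0, 0, 0, 0, 0, 0, 0, 0, 0, 0, 0, 0, 0, 0, 0, 0, 0, 0, 0]}}

```text
time_s: 6.75
tcp_pos: [0.5902, 0.0866, 0.1285]
eef_rot: [-169.8, 89.9, 172.8]
contact_force: [-10.5, 4.9, 9.0]
gripper_width: 0.0104
```

>>> {"op": "play_rows", "data": {"series": [0, 0, 0, 0, 0, 0, 0, 0, 0, 0, 0, 0, 0, 0, 0, 0, 0, 0, 0, 0], "jaw": 50}}

```text
time_s: 7.17
tcp_pos: [0.5917, 0.0861, 0.1279]
eef_rot: [-12.6, 90.0, -29.9]
contact_force: [-0.0, -0.2, -0.1]
gripper_width: 0.0386
```

>>> {"op": "play_rows", "data": {"series": [0, 0, 0, 0, -0.01, 0, 0, 0, -0.03, 0, 0, 0, -0.03, 0, 0, 0, -0.03, 0, 0, 0]}}

```text
time_s: 7.58
tcp_pos: [0.5912, 0.0861, 0.2298]
eef_rot: [-96.8, 90.0, -114.2]
contact_force: [1.0, 1.1, -0.2]
gripper_width: 0.0437
```

```bash
python3 - <<'E'
from h import *
c=snap("wrist","w5"); print(tool()[0]); z=np.array([-.477,.15,.866])
b=np.array([.580,.089,.163]);print(proj(c,b),proj(c,b-.02*z),proj(c,[.5947,.1575,.1745]))
crop(snap("scene","s5"),225,160,325,260,6,"s5c")
E
```

```text
[0.5943 0.0866 0.237 ]
[241.4621 206.7958] [254.0498 200.8382] [230.4782 116.892 ]
```

View pics/w5.png

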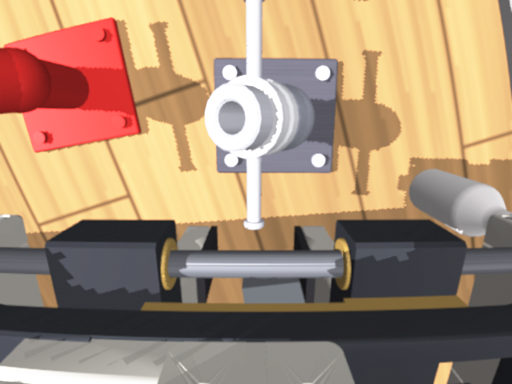

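View pics/s5c.png

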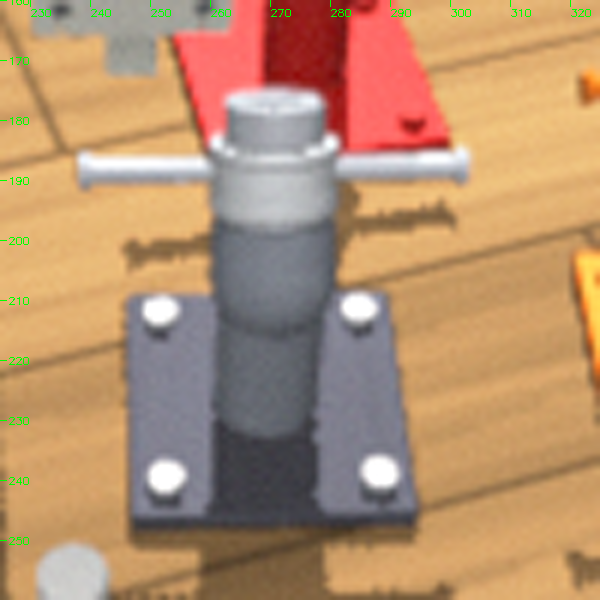

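>>> {"op": "play_rows", "data": {"series": [-0.03, -0.02, -0.005, 0, -0.02, -0.03, -0.005, 0, -0.01, -0.035, -0.006, 0, 0, -0.038, -0.006, 0, 0, -0.038, -0.006, 0], "jaw": 65}}

```text
time_s: 8.1
tcp_pos: [0.5161, -0.06, 0.2894]
eef_rot: [27.1, 89.9, 9.8]
contact_force: [1.0, -0.6, 0.7]
gripper_width: 0.0568
```

>>> {"op": "play_rows", "data": {"series": [0, -0.038, -0.006, 0, 0, -0.038, -0.006, 0, 0, -0.038, -0.006, 0, 0, -0.01, -0.004, 0.1208, 0, 0, 0, 0.1208]}}

```text
time_s: 8.52
tcp_pos: [0.4568, -0.1732, 0.2888]
eef_rot: [17.5, 89.9, -14.2]
contact_force: [0.1, -0.1, 0.6]
gripper_width: 0.0572
```

>>> {"op": "play_rows", "data": {"series": [0, 0, 0, 0.1208, 0, 0, 0, 0.1208, 0, 0, 0, 0.1208, 0, 0, 0, 0.1208, 0, 0, 0, 0.1208]}}

```text
time_s: 8.93
tcp_pos: [0.4586, -0.171, 0.2885]
eef_rot: [56.4, 90.0, -9.8]
contact_force: [-0.2, 0.2, -0.4]
gripper_width: 0.057
```

>>> {"op": "play_rows", "data": {"series": [0, 0, 0, 0.1208, 0, 0, 0, 0.1208, 0, 0, 0, 0.1208, 0, 0, 0, 0.1208, 0, 0, 0, 0.1208]}}

```text
time_s: 9.35
tcp_pos: [0.4586, -0.1709, 0.2885]
eef_rot: [87.9, 90.0, -12.8]
contact_force: [0.4, 0.7, 0.2]
gripper_width: 0.0572
```

>>> {"op": "play_rows", "data": {"series": [0, 0, 0, 0.1208, 0, 0, 0, 0, 0, 0, 0, 0, 0, 0, 0, 0, 0, 0, 0, 0]}}

```text
time_s: 9.77
tcp_pos: [0.4586, -0.1709, 0.2881]
eef_rot: [116.7, 90.0, 9.6]
contact_force: [0.8, -0.6, 0.5]
gripper_width: 0.0568
```

```bash
python3 - <<'E'
from h import *
c=snap("wrist","w6"); print(tool(),get_state()["joints"])
E
```

```text
(array([ 0.4587, -0.1708,  0.2881]), array([[ 0.0001,  0.9553, -0.2955],
       [ 0.    , -0.2955, -0.9553],
       [-1.    ,  0.0001, -0.    ]])) [  2.6444   0.6201 -16.2148  -0.0003 -73.1588  70.1673]
```

View pics/w6.png

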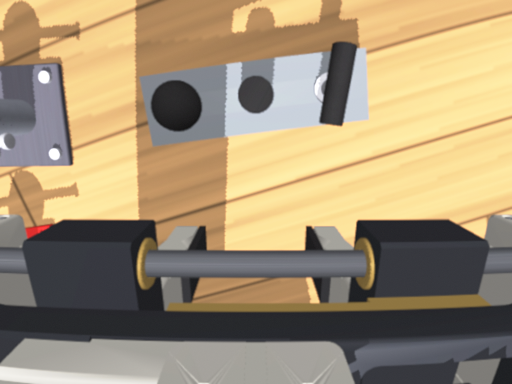

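```bash
python3 - <<'E'
from h import *
c=load("w6"); crop(c,135,40,375,150,3,"w6c")
E
```

```text
(no output)
```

View pics/w6c.png

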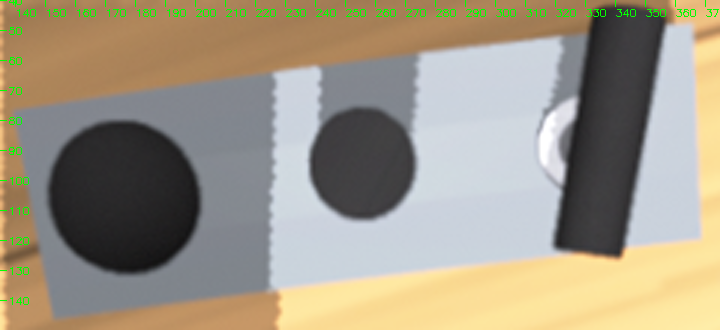

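```bash
python3 - <<'E'
from h import *
s=load("s1");w2=load("w2");w6=load("w6");t=load("t1")
a=(w6,255.5,94.5)
print(tri(a,(w2,431,71.7)),tri(a,(s,144.5,212.3)),tri(a,(w2,431,71.7),(s,144.5,212.3),(t,329,211.8)),onz(*a,.106))
E
```

```text
(array([ 0.5476, -0.1988,  0.1051]), [0.2, 0.2]) (array([ 0.5479, -0.1987,  0.1027]), [0.2, 0.2]) (array([ 0.5472, -0.1973,  0.1025]), [1.8, 2.6, 1.3, 5.4]) [ 0.5477 -0.1988  0.106 ]
```

>>> {"op": "play_rows", "data": {"series": [0, 0.031, 0, 0, 0, 0.031, 0, 0, 0.01, 0.031, 0, 0, 0.035, 0, 0, 0, 0.035, 0, 0, 0]}}

```text
time_s: 10.23
tcp_pos: [0.5496, -0.199, 0.2073]
eef_rot: [100.2, 89.9, -7.0]
contact_force: [0.7, -0.2, -1.4]
gripper_width: 0.0569
```

```bash
python3 - <<'E'
from h import *
print(tool()[0],plan([.5477,-.1988,.071],[.3,.954]))
E
```

```text
[ 0.5496 -0.199   0.2073] [array([ 0.1363, -0.0022,  0.0004]), np.float64(0.0036569174493719103)]
```

>>> {"op": "play_rows", "data": {"series": [0.03, -0.002, 0, 0, 0.03, 0, 0, 0, 0.03, 0, 0, 0, 0.02, 0, 0, 0, 0, 0, 0, 0]}}

```text
time_s: 10.65
tcp_pos: [0.5425, -0.1975, 0.0933]
eef_rot: [-80.7, 89.5, 172.0]
contact_force: [-0.7, -0.5, -0.1]
gripper_width: 0.0571
```

```bash
python3 - <<'E'
from h import *
print(tool()[0],plan([.5477,-.1988,.071],[.3,.954])); c=snap("wrist","w7");crop(c,130,100,390,300,3,"w7c"); crop(snap("scene","s7"),60,150,240,270,4,"s7c")
E
```

```text
[ 0.5425 -0.1975  0.0933] [array([ 0.0223,  0.0056, -0.0004]), np.float64(0.0029722937841589747)]
```

View pics/w7c.png

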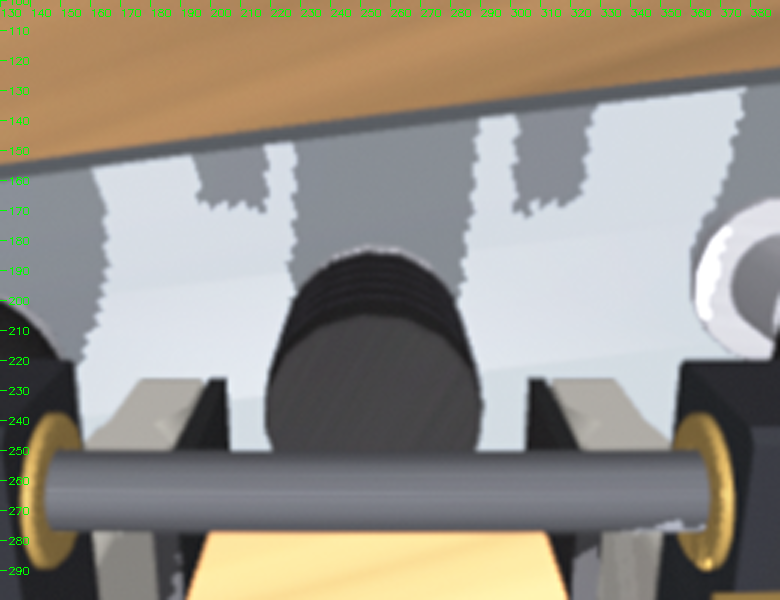

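View pics/s7c.png

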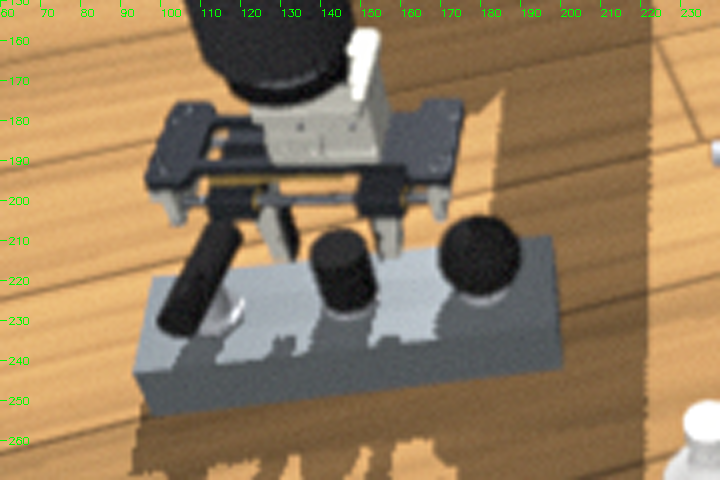

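>>> {"op": "play_rows", "data": {"series": [0.01, 0.003, 0, 0, 0.008, 0.0025, 0, 0, 0.004, 0, 0, 0, 0, 0, 0, 0, 0, 0, 0, 0]}}

```text
time_s: 11.17
tcp_pos: [0.5508, -0.1996, 0.0761]
eef_rot: [-38.3, 90.0, -145.6]
contact_force: [0.1, -0.2, 0.6]
gripper_width: 0.057
```

```bash
python3 - <<'E'
from h import *
print(tool()[0],plan([.5477,-.1988,.071],[.3,.954]),get_state()["contact_force"])
E
```

```text
[ 0.5508 -0.1996  0.0761] [array([ 0.0051, -0.0032,  0.0002]), np.float64(0.0025854028725933453)] [ 0.1385 -0.1695  0.6021]
```

>>> {"op": "play_rows", "data": {"series": [0.003, 0, 0, 0, 0, 0, 0, 0, 0, 0, 0, 0, 0, 0, 0, 0, 0, 0, 0, 0]}}

```text
time_s: 11.58
tcp_pos: [0.5509, -0.1996, 0.0732]
eef_rot: [99.8, 90.0, -7.5]
contact_force: [-0.7, -0.0, -0.6]
gripper_width: 0.0569
```

>>> {"op": "play_rows", "data": {"series": [0.002, -0.003, 0, 0, 0, 0, 0, 0, 0, 0, 0, 0, 0, 0, 0, 0, 0, 0, 0, 0]}}

```text
time_s: 12.0
tcp_pos: [0.548, -0.1987, 0.071]
eef_rot: [75.1, 90.0, -32.2]
contact_force: [0.2, 0.4, -0.6]
gripper_width: 0.0568
```

>>> {"op": "play_rows", "data": {"series": [0, 0, 0, 0, 0, 0, 0, 0, 0, 0, 0, 0, 0, 0, 0, 0, 0, 0, 0, 0], "jaw": 0, "squeeze": 25}}

```text
time_s: 12.42
tcp_pos: [0.548, -0.1986, 0.071]
eef_rot: [133.7, 90.0, 26.3]
contact_force: [0.3, 0.9, 1.0]
gripper_width: 0.04
```

>>> {"op": "play_rows", "data": {"series": [0, 0, 0, 0, 0, 0, 0, 0, 0, 0, 0, 0, 0, 0, 0, 0, 0, 0, 0, 0]}}

```text
time_s: 12.83
tcp_pos: [0.548, -0.1986, 0.071]
eef_rot: [127.8, 90.0, 20.5]
contact_force: [0.4, 1.7, 0.8]
gripper_width: 0.0393
```

>>> {"op": "play_rows", "data": {"series": [-0.005, 0, 0, 0, -0.01, 0, 0, 0, -0.01, 0, 0, 0, -0.01, 0, 0, 0, -0.001, 0, 0, 0]}}

```text
time_s: 13.25
tcp_pos: [0.5493, -0.199, 0.1098]
eef_rot: [97.0, 89.8, -10.3]
contact_force: [-0.6, 0.0, -3.2]
gripper_width: 0.0397
```

>>> {"op": "play_rows", "data": {"series": [0, -0.004, 0, 0, 0, -0.004, 0, 0, 0, -0.004, 0, 0, 0, -0.004, 0, 0, 0, -0.004, 0, 0]}}

```text
time_s: 13.67
tcp_pos: [0.5305, -0.1929, 0.1079]
eef_rot: [94.4, 89.8, -12.8]
contact_force: [4.3, -1.9, -0.0]
gripper_width: 0.0392
```

```bash
python3 - <<'E'
from h import *
print(tool()[0],get_state()["contact_force"]); c=snap("wrist","w8"); crop(snap("scene","s8"),60,140,240,270,4,"s8c")
E
```

```text
[ 0.5305 -0.1929  0.1079] [ 4.29   -1.8825 -0.0105]
```

View pics/s8c.png

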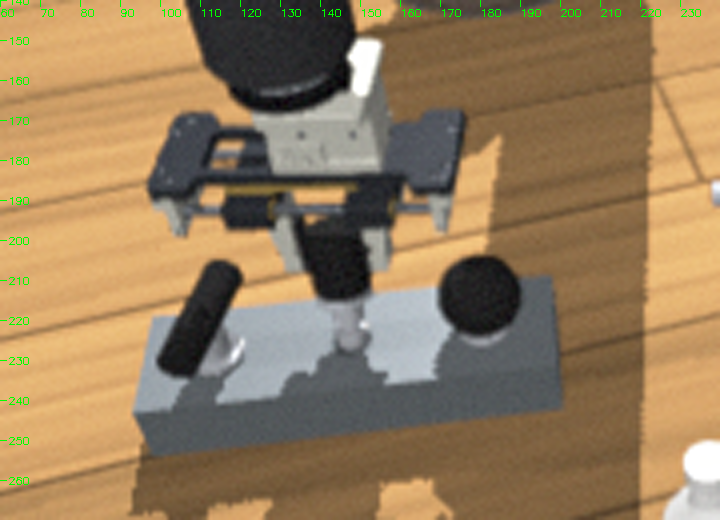

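View pics/w8.png

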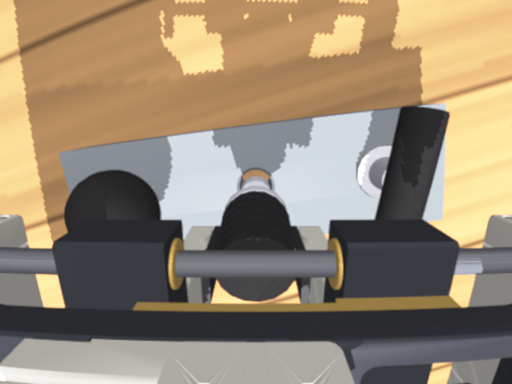

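>>> {"op": "play_rows", "data": {"series": [0, -0.004, 0, 0, 0.001, -0.004, 0, 0, 0.001, -0.004, 0, 0, 0.0015, -0.0045, 0, 0, 0.002, -0.0045, 0, 0]}}

```text
time_s: 14.18
tcp_pos: [0.5084, -0.1863, 0.1015]
eef_rot: [114.1, 90.0, 6.8]
contact_force: [3.2, -0.5, 1.4]
gripper_width: 0.0396
```

```bash
python3 - <<'E'
from h import *
print(tool()[0],get_state()["contact_force"]); c=snap("wrist","w9"); crop(c,180,100,340,320,3,"w9c");crop(snap("scene","s9"),60,140,240,270,4,"s9c")
E
```

```text
[ 0.5084 -0.1863  0.1015] [ 3.1501 -0.4743  1.4025]
```

View pics/s9c.png

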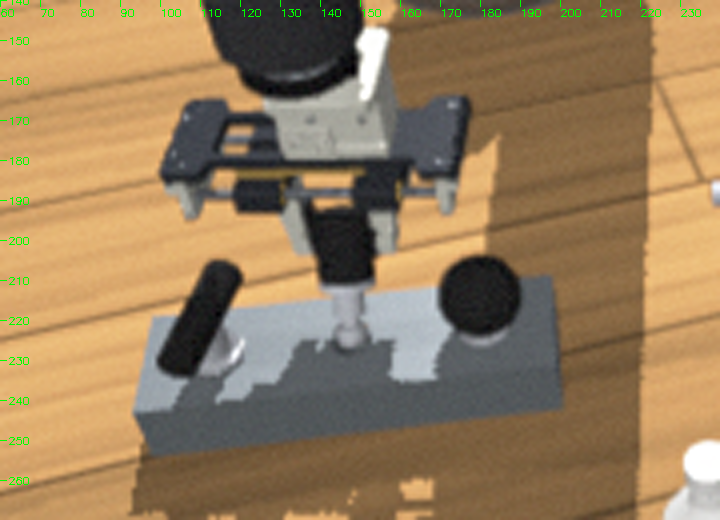

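View pics/w9c.png

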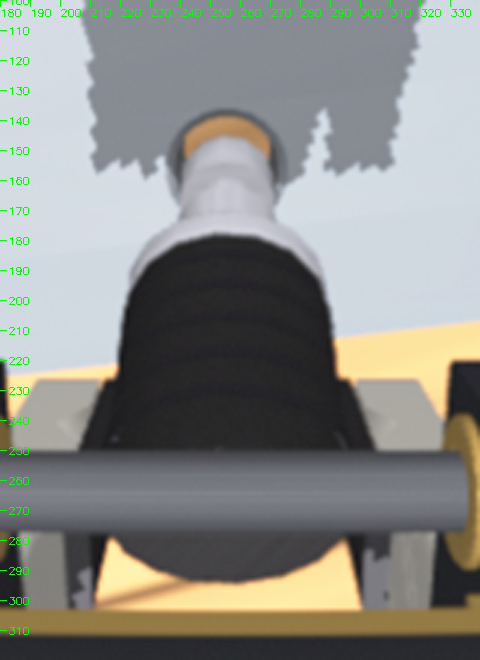

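>>> {"op": "play_rows", "data": {"series": [-0.009, -0.005, 0, 0, -0.017, -0.01, 0, 0, -0.017, -0.01, 0, 0, -0.035, 0, 0, 0, -0.035, 0, 0, 0]}}

```text
time_s: 14.7
tcp_pos: [0.4809, -0.1784, 0.2133]
eef_rot: [-81.3, 89.5, 171.4]
contact_force: [1.4, 0.4, -3.5]
gripper_width: 0.0392
```

>>> {"op": "play_rows", "data": {"series": [-0.035, 0, 0, 0, -0.01, 0, 0, 0, 0, 0, 0, 0, 0, 0, 0, 0, 0, 0, 0, 0]}}

```text
time_s: 15.12
tcp_pos: [0.483, -0.1786, 0.2568]
eef_rot: [-85.3, 89.7, 167.3]
contact_force: [0.0, 0.7, -4.9]
gripper_width: 0.0397
```

```bash
cat >> h.py <<'E'
def tipmodel(c,th,p,R,s=0.040):
    g=p-0.019*R[:,0]; d=np.cos(th)*R[:,0]+np.sin(th)*R[:,1]
    return {k:proj(c,g+v*d).round(1) for k,v in dict(top=s-.056,shoulder=s,tip=s+.042).items()}
E
python3 - <<'E'
from h import *
p,R=tool(); c=snap("wrist","w10"); crop(c,180,100,340,320,3,"w10c");crop(snap("scene","s10"),60,100,240,230,4,"s10c")
print(p,plan([.547,.173,.242],[.3,.954]))
for a in (20,25,30,35): print(a,tipmodel(c,np.radians(a),p,R))
E
```

```text
[ 0.483  -0.1786  0.2568] [array([ 0.0149, -0.0441, -0.3548]), np.float64(0.002190578318610026)]
20 {'top': array([254.2, 279.1]), 'shoulder': array([254.6, 207.8]), 'tip': array([254.8, 173.6])}
25 {'top': array([254.2, 280.9]), 'shoulder': array([254.6, 203.5]), 'tip': array([254.8, 165.4])}
30 {'top': array([254.2, 282.4]), 'shoulder': array([254.6, 199.4]), 'tip': array([254.7, 157.3])}
35 {'top': array([254.2, 283.7]), 'shoulder': array([254.5, 195.6]), 'tip': array([254.7, 149.5])}
```

View pics/w10c.png

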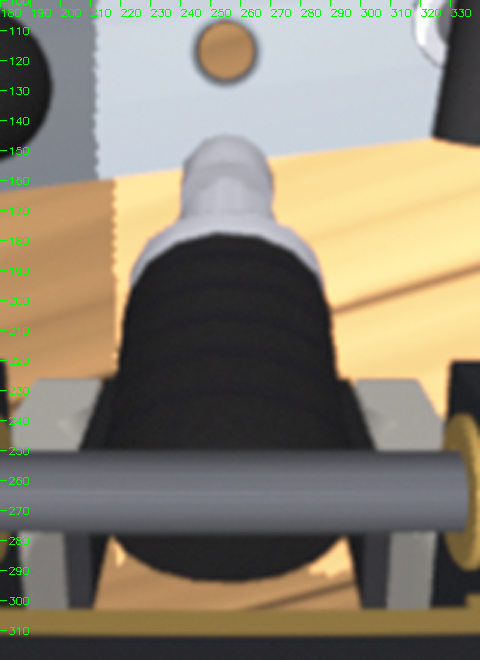

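View pics/s10c.png

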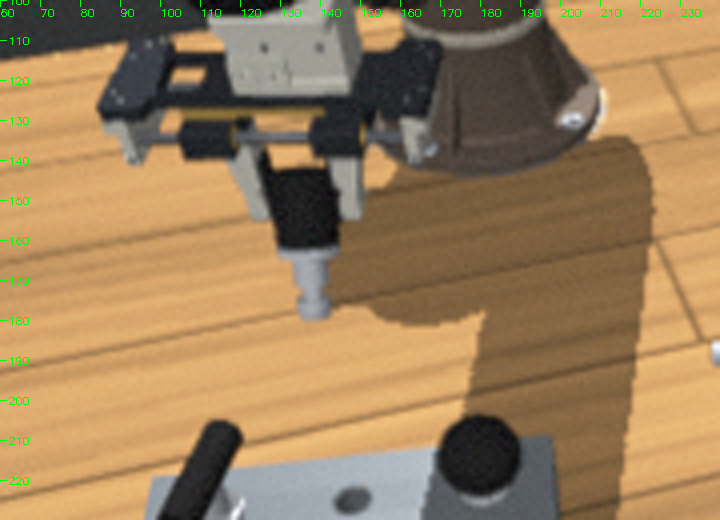

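```bash
python3 - <<'E'
from h import *
p,R=tool(); c=load("w10");g=p-0.019*R[:,0]
for a in (26,28,30,32,34):
    th=np.radians(a); d=np.cos(th)*R[:,0]+np.sin(th)*R[:,1]; n=np.cos(th)*R[:,1]-np.sin(th)*R[:,0]
    print(a,[proj(c,g+.082*d+r*n)[1].round(1) for r in (.006,.008,.01)],"stud side at s+.036",proj(c,g+.076*d+.011*n)[1].round(1),"shoulder rim",proj(c,g+.040*d+.02*n)[1].round(1), "rubber rim",proj(c,g+.034*d+.02*n)[1].round(1), "rubtop near",proj(c,g-.016*d-.02*n)[1].round(1))
E
```

```text
26 [np.float64(156.1), np.float64(153.8), np.float64(151.4)] stud side at s+.036 154.9 shoulder rim 176.2 rubber rim 182.7 rubtop near 301.7
28 [np.float64(152.9), np.float64(150.6), np.float64(148.2)] stud side at s+.036 151.9 shoulder rim 175.0 rubber rim 181.9 rubtop near 301.0
30 [np.float64(149.8), np.float64(147.4), np.float64(145.1)] stud side at s+.036 149.1 shoulder rim 173.9 rubber rim 181.1 rubtop near 300.3
32 [np.float64(146.7), np.float64(144.3), np.float64(142.0)] stud side at s+.036 146.2 shoulder rim 172.9 rubber rim 180.4 rubtop near 299.5
34 [np.float64(143.5), np.float64(141.2), np.float64(138.9)] stud side at s+.036 143.4 shoulder rim 172.0 rubber rim 179.8 rubtop near 298.7
```

```bash
python3 - <<'E'
from h import *
w1=load("w1");print(onz(w1,228,291,.18),onz(w1,164,292,.17),onz(w1,292,280,.17))
E
```

```text
[0.3641 0.2619 0.18  ] [0.3803 0.3501 0.17  ] [0.3503 0.1771 0.17  ]
```

>>> {"op": "play_rows", "data": {"series": [-0.02, -0.004, -0.03, 0.002, -0.02, -0.004, -0.03, 0, 0, -0.004, -0.036, 0, 0, -0.004, -0.036, 0, 0, -0.004, -0.036, 0]}}

```text
time_s: 15.63
tcp_pos: [0.5156, -0.0113, 0.2984]
eef_rot: [-66.5, 89.9, -173.9]
contact_force: [1.7, -0.7, -4.4]
gripper_width: 0.0392
```

>>> {"op": "play_rows", "data": {"series": [0, -0.004, -0.036, 0, 0, -0.004, -0.036, 0, 0, -0.004, -0.036, 0, 0, -0.004, -0.036, 0, 0, -0.004, -0.036, 0]}}

```text
time_s: 16.05
tcp_pos: [0.5503, 0.1666, 0.2977]
eef_rot: [-43.2, 89.8, -150.6]
contact_force: [0.9, -0.8, -3.1]
gripper_width: 0.0394
```

>>> {"op": "play_rows", "data": {"series": [0, -0.004, -0.007, 0, 0, 0, 0, 0, 0, 0, 0, 0, 0, 0, 0, 0, 0, 0, 0, 0]}}

```text
time_s: 16.47
tcp_pos: [0.549, 0.1719, 0.299]
eef_rot: [-34.1, 89.9, -141.6]
contact_force: [-0.4, -0.2, -3.1]
gripper_width: 0.0394
```

```bash
python3 - <<'E'
from h import *
p,R=tool(); c=snap("wrist","w11"); crop(c,180,50,340,250,3,"w11c");crop(snap("scene","s11"),205,110,345,240,5,"s11c")
print(p,plan([.547,.173,.242],[.3,.954]))
E
```

```text
[0.549  0.1719 0.299 ] [array([ 0.0575, -0.0024, -0.0004]), np.float64(-0.0007133699748660405)]
```

View pics/w11c.png

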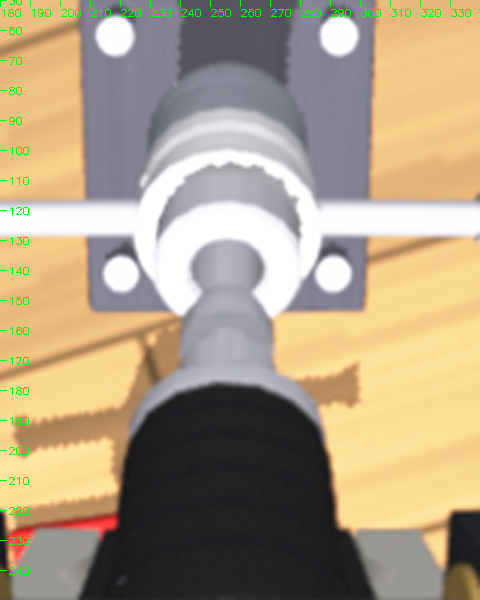

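View pics/s11c.png

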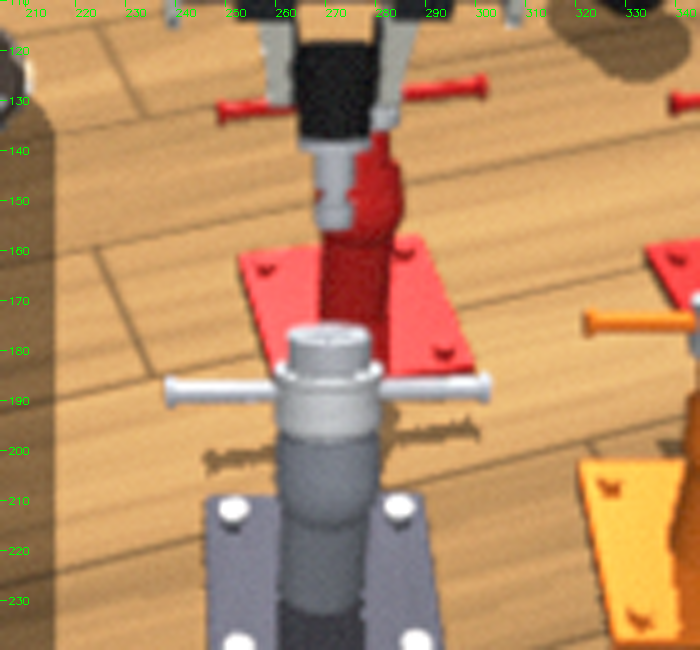

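>>> {"op": "play_rows", "data": {"series": [0.02, -0.002, 0, 0, 0.02, 0, 0, 0, 0.015, 0, 0, 0, 0.002, 0, 0, 0, 0, 0, 0, 0]}}

```text
time_s: 16.98
tcp_pos: [0.547, 0.1726, 0.242]
eef_rot: [-32.2, 89.9, -139.7]
contact_force: [-0.2, -1.1, -2.6]
gripper_width: 0.0393
```

>>> {"op": "play_rows", "data": {"series": [0, 0, 0, 0, 0, 0, 0, 0, 0, 0, 0, 0, 0, 0, 0, 0, 0, 0, 0, 0]}}

```text
time_s: 17.4
tcp_pos: [0.5475, 0.1736, 0.243]
eef_rot: [141.1, 89.9, 33.7]
contact_force: [-0.4, -0.6, -3.0]
gripper_width: 0.0394
```

```bash
python3 - <<'E'
from h import *
p,R=tool(); c=snap("wrist","w12"); crop(c,180,50,340,250,3,"w12c");
print(p,plan([.547,.173,.242],[.3,.954]),proj(c,[.5947,.158,.1745]),tipmodel(c,np.radians(30),p,R))
crop(snap("top","t12"),190,150,290,230,8,"t12c")
E
```

```text
[0.5475 0.1736 0.243 ] [array([ 0.0009, -0.0002,  0.0007]), np.float64(0.0005355585670954177)] [255.8289 143.1537] {'top': array([254.2, 282.5]), 'shoulder': array([254.6, 199.4]), 'tip': array([254.7, 157.4])}
```

View pics/w12c.png

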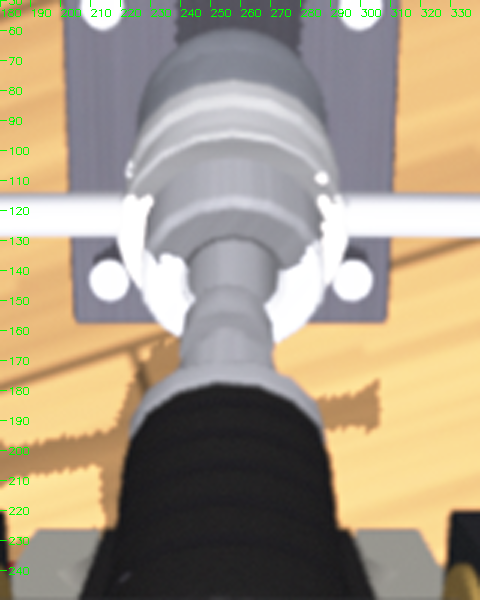

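>>> {"op": "play_rows", "data": {"series": [0.0035, 0.002, 0.001, 0, 0.0035, 0.002, 0, 0, 0.0035, 0.002, 0, 0, 0.0035, 0.002, 0, 0, 0.0035, 0.002, 0, 0]}}

```text
time_s: 17.92
tcp_pos: [0.5567, 0.1694, 0.2243]
eef_rot: [-38.8, 90.0, -146.3]
contact_force: [-0.1, -0.3, -3.3]
gripper_width: 0.0397
```

>>> {"op": "play_rows", "data": {"series": [0.0035, 0.002, 0, 0, 0.0035, 0.002, 0, 0, 0, 0, 0, 0, 0, 0, 0, 0, 0, 0, 0, 0]}}

```text
time_s: 18.33
tcp_pos: [0.5603, 0.1683, 0.2179]
eef_rot: [-46.9, 90.0, -154.3]
contact_force: [-0.5, -0.9, -4.2]
gripper_width: 0.0395
```

```bash
python3 - <<'E'
from h import *
p,R=tool(); c=snap("wrist","w13"); crop(c,180,50,340,250,3,"w13c");
print(p,get_state()["contact_force"],plan([.5756,.164,.190],[.3,.954]))
crop(snap("scene","s13"),205,110,345,240,5,"s13c")
E
```

```text
[0.5603 0.1683 0.2179] [-1.1444  0.1104 -3.721 ] [array([ 0.0281,  0.0159, -0.0004]), np.float64(0.0004959567744338145)]
```

View pics/w13c.png

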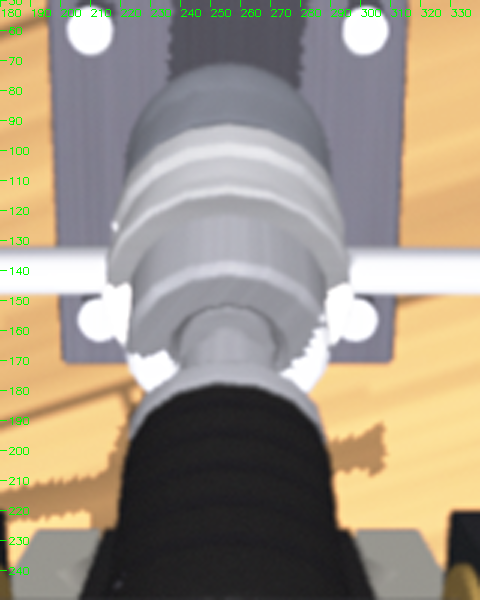

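View pics/s13c.png

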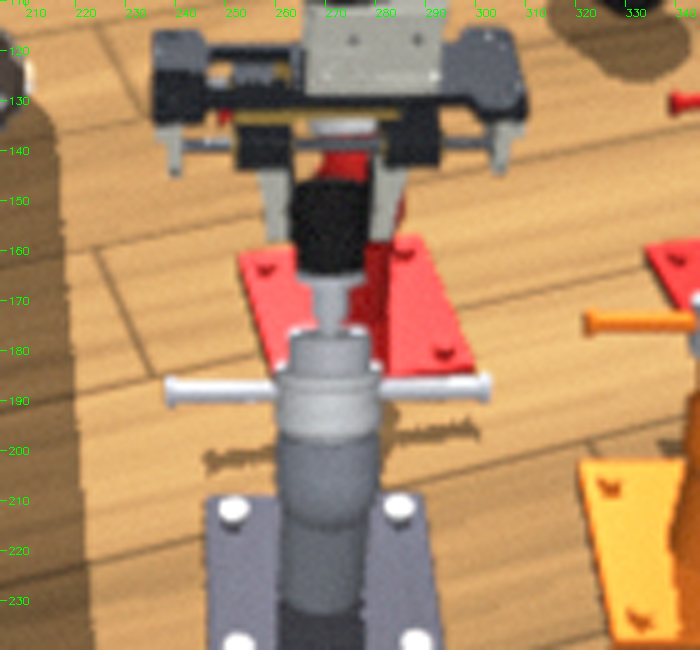

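>>> {"op": "play_rows", "data": {"series": [0.0035, 0.002, 0, 0, 0.0035, 0.002, 0, 0, 0.0035, 0.002, 0, 0, 0.0035, 0.002, 0, 0, 0, 0, 0, 0]}}

```text
time_s: 18.85
tcp_pos: [0.5679, 0.1657, 0.2027]
eef_rot: [-49.4, 89.9, -156.8]
contact_force: [-0.2, 0.2, -4.4]
gripper_width: 0.0394
```

>>> {"op": "play_rows", "data": {"series": [0.0035, 0.002, 0, 0, 0.0035, 0.002, 0, 0, 0.0035, 0.002, 0, 0, 0.0018, 0.001, 0, 0, 0, 0, 0, 0]}}

```text
time_s: 19.27
tcp_pos: [0.5731, 0.1641, 0.1924]
eef_rot: [-77.4, 89.9, 175.2]
contact_force: [-15.1, 4.7, 8.2]
gripper_width: 0.0393
```

```bash
python3 - <<'E'
from h import *
p,R=tool(); c=snap("wrist","w14"); crop(c,180,50,340,250,3,"w14c");
print(p,get_state()["contact_force"],plan([.5756,.164,.190],[.3,.954]))
crop(snap("scene","s14"),205,110,345,240,5,"s14c")
E
```

```text
[0.5731 0.1641 0.1924] [-14.6042   4.1574   8.0072] [array([ 0.0024,  0.0024, -0.0006]), np.float64(0.0008540651350696926)]
```

View pics/w14c.png

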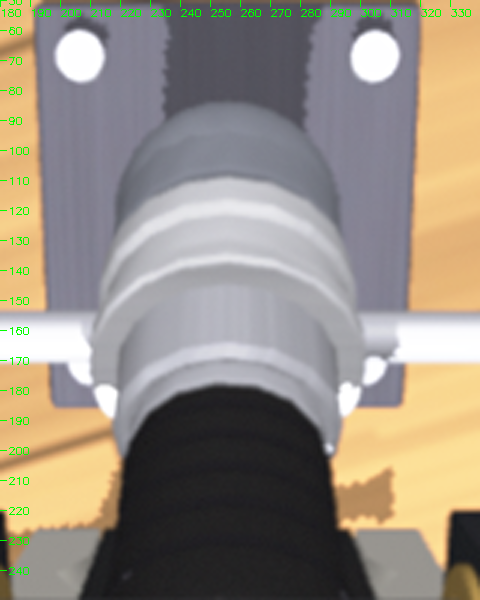

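View pics/s14c.png

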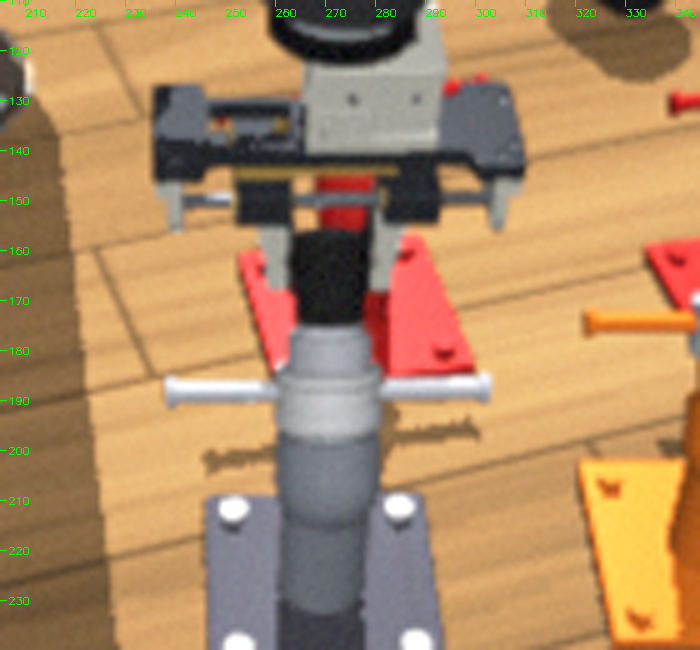

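>>> {"op": "play_rows", "data": {"series": [0.0015, 0, 0, 0, 0.0015, 0, 0, 0, 0, 0, 0, 0, 0, 0, 0, 0, 0, 0, 0, 0]}}

```text
time_s: 19.78
tcp_pos: [0.5731, 0.1643, 0.1914]
eef_rot: [-125.4, 89.9, 127.2]
contact_force: [-21.6, 5.4, 21.7]
gripper_width: 0.0396
```

>>> {"op": "play_rows", "data": {"series": [0, 0, 0, 0, 0, 0, 0, 0, 0, 0, 0, 0, 0, 0, 0, 0, 0, 0, 0, 0], "jaw": 65}}

```text
time_s: 20.2
tcp_pos: [0.5752, 0.1637, 0.1886]
eef_rot: [86.0, 90.0, -21.5]
contact_force: [0.2, 0.6, 0.3]
gripper_width: 0.0563
```

```bash
python3 - <<'E'
from h import *
p,R=tool(); c=snap("wrist","w15"); crop(c,180,50,340,250,3,"w15c");
print(p,get_state()["contact_force"])
crop(snap("scene","s15"),235,130,315,210,8,"s15c")
E
```

```text
[0.5752 0.1637 0.1886] [-0.4939  0.9175  0.3111]
```

View pics/w15c.png

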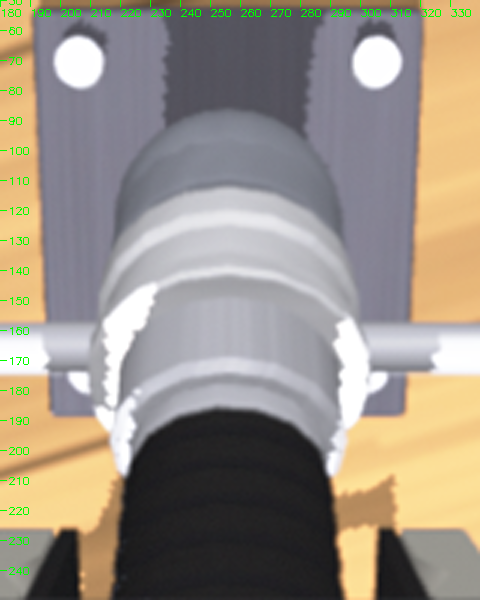

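View pics/s15c.png

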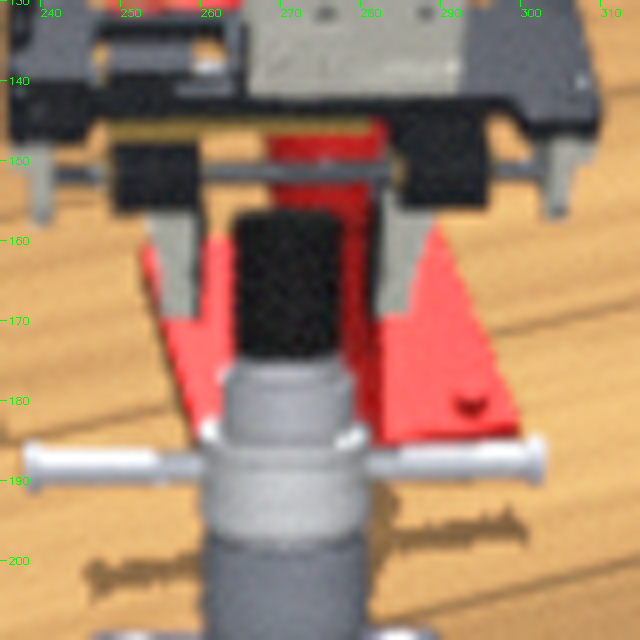

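```bash
python3 - <<'E'
from h import *
c=load("w15");m=np.array([.5947,.158,.1745]);z=np.array([-.477,.15,.866]);z/=np.linalg.norm(z);y=np.array([.3,.954,0]);y/=np.linalg.norm(y);x=np.cross(y,z)
s=load("s15")
for e in (0,.004,.008):
    o=m+e*z; print(e,proj(c,o+.006*z+.02*x)[1],proj(c,o+.02*x)[1],"mouth rim",proj(c,m+.024*x)[1],"scene: rubber far rim",proj(s,o+.006*z+.02*x),"rubber top",proj(s,o+.056*z-.02*x),proj(s,o+.056*z+.02*x))
E
```

```text
0 181.96591712562014 174.7552264029951 mouth rim 169.2712074180388 scene: rubber far rim [271.3419 175.9633] rubber top [270.3101 155.9114] [271.4348 157.9441]
0.004 186.9896869496882 179.5200953629992 mouth rim 169.2712074180388 scene: rubber far rim [271.3492 174.5368] rubber top [270.3164 154.5055] [271.4424 156.4847]
0.008 192.1971557503086 184.4554131543249 mouth rim 169.2712074180388 scene: rubber far rim [271.3566 173.1078] rubber top [270.3227 153.0971] [271.45   155.0225]
```

>>> {"op": "play_rows", "data": {"series": [-0.015, 0, 0, 0, -0.025, 0, 0, 0, -0.03, 0, 0, 0, -0.01, 0, 0, 0, 0, 0, 0, 0]}}

```text
time_s: 20.72
tcp_pos: [0.5764, 0.1644, 0.2722]
eef_rot: [131.0, 89.7, 23.6]
contact_force: [0.5, 0.5, -0.0]
gripper_width: 0.0567
```

>>> {"op": "play_rows", "data": {"series": [0, 0, 0, 0, 0, 0, 0, 0, 0, 0, 0, 0, 0, 0, 0, 0, 0, 0, 0, 0], "jaw": 0}}

```text
time_s: 21.13
tcp_pos: [0.5745, 0.1637, 0.2678]
eef_rot: [-40.7, 89.9, -148.1]
contact_force: [-0.0, 0.1, 0.3]
gripper_width: 0.0293
```

```bash
python3 - <<'E'
from h import *
p,R=tool(); c=snap("wrist","w16"); crop(c,180,120,340,320,3,"w16c");
print(p,get_state()["gripper_width"],plan([.568,.1664,.228],[.3,.954]))
c=snap("top","t16");crop(c,190,150,290,230,8,"t16c")
m=np.array([.5947,.158,.1745]);z=np.array([-.477,.15,.866])
w=load("w16")
for e in (0,.004): print(proj(w,m+(.056+e)*z))
E
```

```text
[0.5745 0.1637 0.2678] 0.02524052629226765 [array([ 0.04  , -0.007 , -0.0006]), np.float64(0.0004752817700350853)]
[253.8376 223.9313]
[253.8164 228.2087]
```

View pics/w16c.png

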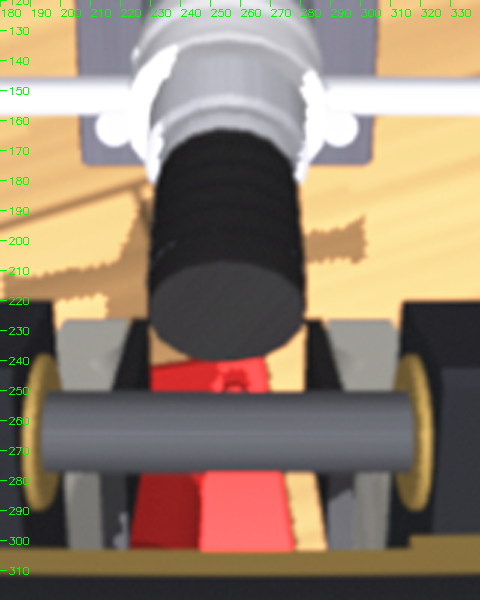

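>>> {"op": "play_rows", "data": {"series": [0, -0.007, 0, 0, 0.01, 0, 0, 0, 0.014, 0, 0, 0, 0.01, 0, 0, 0, 0, 0, 0, 0]}}

```text
time_s: 21.65
tcp_pos: [0.5665, 0.1655, 0.2317]
eef_rot: [-49.9, 89.8, -157.3]
contact_force: [-0.6, -0.5, -0.4]
gripper_width: 0.0006
```

>>> {"op": "play_rows", "data": {"series": [0.003, 0, 0, 0, 0.002, 0, 0, 0, 0.002, 0, 0, 0, 0, 0, 0, 0, 0, 0, 0, 0]}}

```text
time_s: 22.07
tcp_pos: [0.5685, 0.166, 0.229]
eef_rot: [122.5, 89.9, 15.1]
contact_force: [-2.0, -0.1, 5.2]
gripper_width: 0.0006
```

>>> {"op": "play_rows", "data": {"series": [0.002, 0, 0, 0, 0.001, 0, 0, 0, 0, 0, 0, 0, 0, 0, 0, 0, 0, 0, 0, 0]}}

```text
time_s: 22.48
tcp_pos: [0.5689, 0.166, 0.2284]
eef_rot: [121.2, 89.8, 13.8]
contact_force: [-7.4, 0.4, 17.4]
gripper_width: 0.0004
```

>>> {"op": "play_rows", "data": {"series": [-0.03, 0, 0, 0, -0.035, 0, 0, 0, -0.025, 0.01, 0.02, -0.12, 0, 0, 0, -0.12, 0, 0, 0, -0.12]}}

```text
time_s: 22.9
tcp_pos: [0.5726, 0.1436, 0.3175]
eef_rot: [114.8, 89.7, 28.2]
contact_force: [-0.6, -0.1, -1.2]
gripper_width: 0.0003
```

>>> {"op": "play_rows", "data": {"series": [0, 0, 0, -0.12, 0, 0, 0, -0.12, 0, 0, 0, -0.12, 0, 0, 0, -0.12, 0, 0, 0, -0.12], "jaw": 50}}

```text
time_s: 23.32
tcp_pos: [0.5717, 0.1439, 0.3151]
eef_rot: [81.6, 90.0, 29.5]
contact_force: [0.2, 0.4, -0.4]
gripper_width: 0.0281
```

>>> {"op": "play_rows", "data": {"series": [0, 0, 0, -0.12, 0, 0, 0, -0.12, 0, 0, 0, -0.12, 0, 0, 0, -0.12, 0, 0, 0, -0.12]}}

```text
time_s: 23.73
tcp_pos: [0.5717, 0.1439, 0.3151]
eef_rot: [43.2, 90.0, 25.5]
contact_force: [-0.3, -0.1, -0.4]
gripper_width: 0.0436
```

```bash
python3 - <<'E'
from h import *
p,R=tool(); print(p,plan([.590,.0865,.24],[.954,-.3]))
E
```

```text
[0.5717 0.1439 0.3151] [array([ 0.0751, -0.0491,  0.0348]), np.float64(-0.004448676789168271)]
```

>>> {"op": "play_rows", "data": {"series": [0, -0.025, 0.018, -0.0045, 0, -0.024, 0.017, 0, 0.025, 0, 0, 0, 0.025, 0, 0, 0, 0.01, 0, 0, 0]}}

```text
time_s: 24.15
tcp_pos: [0.5886, 0.0857, 0.2518]
eef_rot: [-155.5, 89.8, -173.4]
contact_force: [-1.5, 0.2, -0.1]
gripper_width: 0.0439
```

>>> {"op": "play_rows", "data": {"series": [0, 0, 0, 0, 0, 0, 0, 0, 0, 0, 0, 0, 0, 0, 0, 0, 0, 0, 0, 0]}}

```text
time_s: 24.57
tcp_pos: [0.5903, 0.0869, 0.256]
eef_rot: [37.7, 89.9, 20.0]
contact_force: [0.1, -0.0, 0.2]
gripper_width: 0.0435
```

```bash
python3 - <<'E'
from h import *
p,R=tool(); c=snap("wrist","w17"); print(p,plan([.590,.0865,.1285],[.954,-.3]))
E
```

```text
[0.5903 0.0869 0.256 ] [array([ 0.1272, -0.0005, -0.0002]), np.float64(-0.005329687114616455)]
```

View pics/w17.png

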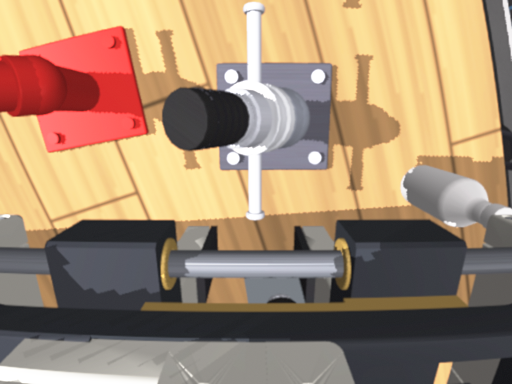

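>>> {"op": "play_rows", "data": {"series": [0.03, -0.004, 0, -0.004, 0.03, 0, 0, 0, 0.03, 0, 0, 0, 0.02, 0, 0, 0, 0.01, 0, 0, 0]}}

```text
time_s: 25.03
tcp_pos: [0.5872, 0.0823, 0.1321]
eef_rot: [-144.2, 89.8, -161.8]
contact_force: [0.3, 0.6, -0.2]
gripper_width: 0.0439
```

>>> {"op": "play_rows", "data": {"series": [0.006, 0, 0, 0, 0, 0, 0, 0, 0, 0, 0, 0, 0, 0, 0, 0, 0, 0, 0, 0]}}

```text
time_s: 25.45
tcp_pos: [0.5894, 0.083, 0.1301]
eef_rot: [39.3, 89.9, 21.7]
contact_force: [-0.5, -0.6, 0.5]
gripper_width: 0.0436
```

>>> {"op": "play_rows", "data": {"series": [0, 0, 0, 0, 0, 0, 0, 0, 0, 0, 0, 0, 0, 0, 0, 0, 0, 0, 0, 0], "jaw": 0, "squeeze": 40}}

```text
time_s: 25.87
tcp_pos: [0.5885, 0.0826, 0.1287]
eef_rot: [6.8, 90.0, -10.8]
contact_force: [-0.1, -0.2, -0.7]
gripper_width: 0.0156
```

>>> {"op": "play_rows", "data": {"series": [0, 0, 0, 0, 0, 0, 0, 0, 0, 0, 0, 0, 0, 0, 0, 0, 0, 0, 0, 0]}}

```text
time_s: 26.28
tcp_pos: [0.5887, 0.0826, 0.1287]
eef_rot: [-2.1, 90.0, -19.7]
contact_force: [1.8, -0.8, -1.3]
gripper_width: 0.0106
```

>>> {"op": "play_rows", "data": {"series": [-0.0028, 0, -0.0016, 0, -0.0028, 0, -0.0016, 0, -0.0028, 0, -0.0016, 0, -0.0028, 0, -0.0016, 0, -0.0028, 0, -0.0016, 0]}}

```text
time_s: 26.7
tcp_pos: [0.5806, 0.0852, 0.1434]
eef_rot: [74.3, 90.0, 56.7]
contact_force: [-1.1, -0.6, 3.4]
gripper_width: 0.0111
```

>>> {"op": "play_rows", "data": {"series": [0, 0, 0, 0, 0, 0, 0, 0, 0, 0, 0, 0, 0, 0, 0, 0, 0, 0, 0, 0], "jaw": 60}}

```text
time_s: 27.12
tcp_pos: [0.5808, 0.085, 0.1423]
eef_rot: [-141.9, 90.0, -159.5]
contact_force: [0.0, 0.1, -0.7]
gripper_width: 0.0382
```

>>> {"op": "play_rows", "data": {"series": [0, 0, 0, 0, 0, 0, 0, 0, 0, 0, 0, 0, 0, 0, 0, 0, 0, 0, 0, 0]}}

```text
time_s: 27.53
tcp_pos: [0.581, 0.085, 0.1426]
eef_rot: [-119.6, 90.0, -137.1]
contact_force: [-0.2, -0.5, -0.4]
gripper_width: 0.0523
```

```bash
python3 - <<'E'
from h import *
p,R=tool(); c=snap("wrist","w18"); print(p,get_state()["contact_force"]); crop(snap("scene","s18"),225,130,325,230,6,"s18c")
E
```

```text
[0.581  0.085  0.1426] [0.2614 0.2679 0.9844]
```

View pics/s18c.png

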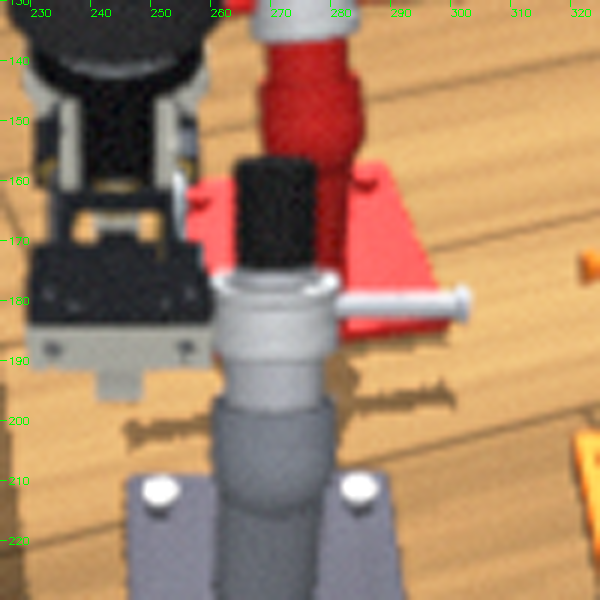

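View pics/w18.png

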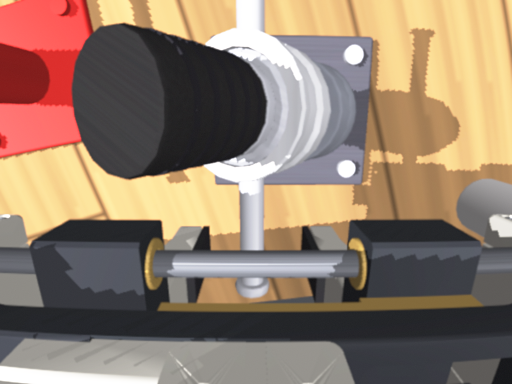

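>>> {"op": "play_rows", "data": {"series": [-0.02, 0, 0, 0, -0.03, 0, 0, 0, -0.04, 0, 0, 0, -0.04, 0, 0, 0, -0.03, 0, 0, 0]}}

```text
time_s: 28.05
tcp_pos: [0.5814, 0.085, 0.3064]
eef_rot: [27.6, 89.8, 10.0]
contact_force: [1.1, -0.8, 0.3]
gripper_width: 0.0526
```

>>> {"op": "play_rows", "data": {"series": [0, -0.04, 0, 0, 0, -0.04, 0, 0, 0, -0.03, 0, 0, 0, 0, 0, 0, 0, 0, 0, 0]}}

```text
time_s: 28.47
tcp_pos: [0.5473, -0.0212, 0.3032]
eef_rot: [34.3, 89.9, 16.6]
contact_force: [0.7, 0.5, 0.2]
gripper_width: 0.0528
```

```bash
python3 - <<'E'
from h import *
p,R=tool(); w=snap("wrist","w19"); print(p,get_state()["time_s"],get_state()["contact_force"]); s=snap("scene","s19");crop(s,225,130,325,230,6,"s19c");t=snap("top","t19")
m=np.array([.5947,.158,.1745]);z=np.array([-.477,.15,.866]);y=np.array([.3,.954,0])
for k in (0,.02): print(k,[proj(w,m-(.014+k)*z+q*y).round(1) for q in (-.089,.089)],[proj(s,m-(.014+k)*z+q*y).round(1) for q in (-.089,.089)])
print([proj(w,m+(.056+e)*z).round(1) for e in (0,.004)],[proj(s,m+(.056+e)*z).round(1) for e in (0,.004)])
E
```

```text
[ 0.5473 -0.0212  0.3032] 28.5167 [0.079  0.014  0.8378]
0 [array([253.6,  88.6]), array([ 252.5, -115.1])] [array([239.2, 182. ]), array([302.1, 181.2])]
0.02 [array([263.5,  90.2]), array([ 263.3, -102.4])] [array([239.3, 188.9]), array([302. , 188.1])]
[array([204. , -45.2]), array([200.4, -47.6])] [array([270.9, 156.9]), array([270.9, 155.5])]
```

View pics/s19c.png

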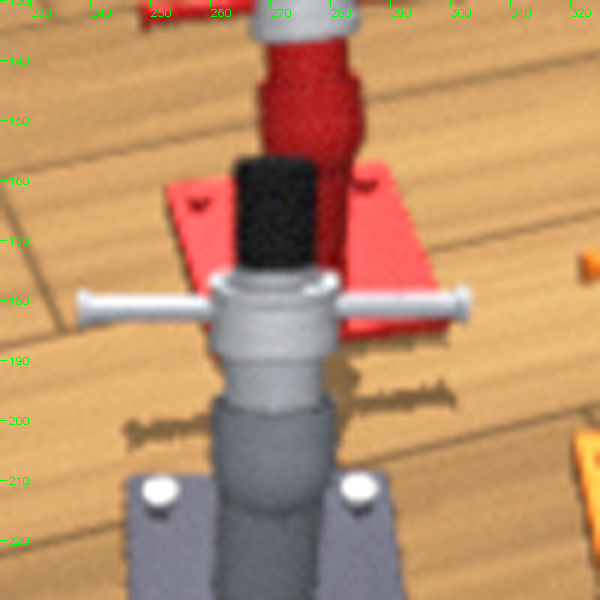

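View pics/w19.png

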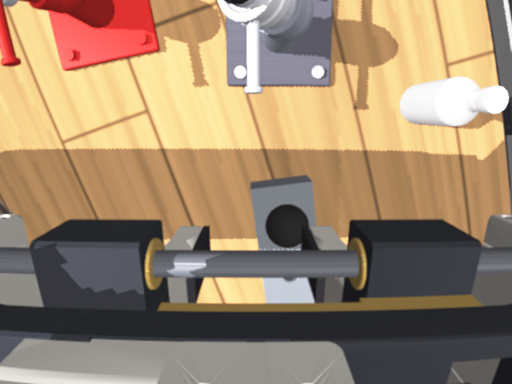

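View pics/s19.png

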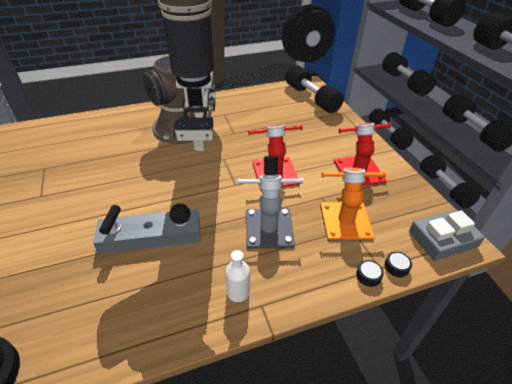

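```bash
python3 - <<'E'
from plant import close_job
print(close_job())
E
```

```text
the job is handed in; nothing more can be done
None
```

The job is done and handed in at about 28.5 s of the 64 s allowed; no verdict was reported.

**What I did**
- **Sleeve back:** I gripped the steel coupler's right crossbar arm, pushed it 20 mm back along the axis until it clicked, and let go. The next pictures showed it staying back.
- **Grip tilted:** the tool can only point down, so I tilted the straight grip about 30° in the jaws by pressing its stud against the rim of its rack hole.
- **Grip fitted:** I pushed the stud down the coupler's axis, then pressed the top of the grip with shut fingers. It was solid at about 17 N.
- **Sleeve released:** I drew the crossbar 16 mm forward and let go, and the sleeve sprang forward. Then I backed the arm clear of everything.

**Last checks**
- **Sleeve:** the crossbar ends in the scene picture are back at their starting pixels, (239, 181) and (301, 181), so the sleeve is fully forward.
- **Grip:** its top is where a fully home grip should appear, and the fingertips met it at the expected height.
- **Everything else:** the ball grip, T-bar grip and bottle look unmoved in the scene picture. I did not measure them again. The wrist force is about zero.
- **One disagreement:** just after I first let go of the grip, the wrist and scene pictures left it uncertain by up to about 4 mm whether the shoulder was seated. I pressed the top because of that, and the later checks agreed with fully home.

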